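# Pack away the pastry corner of a cafe counter

### The arm

A 7-joint arm with a two-finger parallel gripper is mounted at the origin on the work surface. World frame = base frame: x ahead of the robot, y to its left, z up, the work surface at z = 0. Lengths are in m, angles in rad, forces in N, time in s.
With the tool pointing down it reaches from about 0.425 to 0.875 m from the base axis. Payload 4.7 kg.
Tool frame: the origin (TCP) lies at the very end of the fingers, on their centre line; the grasp point (between the pads) lies 19 mm behind it; z points along the fingers, y is the direction in which the jaws open and shut (so a half turn about z gives the same grasp; the last joint's range is limited). The gripper opens to 87 mm and grips with 3 to 60 N. Pads are 19 mm wide; open, the fingers measure 117 mm over their backs; the gripper's body (75 mm by 190 mm) begins 51 mm behind the grasp point.
Start: joints at [1.258, 0.321, -0.07, 1.45, 0.023, 1.371, -0.057], TCP at [0.209, -0.616, 0.223] pointing down, gripper open.
Joint ranges: [-2.86, 2.86], [-0.3, 2.09], [-1.38, 1.24], [0.06, 2.45], [-1.56, 4.7], [0.09, 2.05], [-2.69, 2.69]. Speed limits (rad/s): [2.57, 2.57, 3.14, 3.14, 3.14, 3.14, 3.14].

### API

Orientations are given as a rotation vector (axis times angle).
In Python, from bench import ctrl gives the robot as it stands. The module is installed in compiled form; this text tells all that it offers.
- The arm moves only by the tool move_arm, never from a script. Its arguments are lists of equal length, an entry for each row: "dp": the shift along the tool's x, y, z in units of 30 mm (1.0 is 30 mm), a list of three; "turn": the turn about the tool's z in units of 5 degrees (1.0 is 5 degrees); "jaw": the opening, from -1 (shut) to 1 (fully open). A call has 1 to 5 rows; each row is the pose to reach, as a shift and turn from the pose commanded when the call began, along the tool's axes at that moment; what a row does not reach only later rows make up. A row lasts 1/10 s, in which the tool goes at most 50 mm and 8.59 degrees, less where a joint would pass 70% of its speed; a pose out of reach is approached as far as the arm can. A call with a gripper value outside its range is refused whole. The fingers move at their own pace and stop on an object; "grip_force" is the grip in N (left out, the last holds). Time passes only in rows, so rows that repeat a pose let the fingers close. It gives the time, the measured TCP pose, the force and the opening at its end, in the units of the state.
- ctrl.get_state(): the state, without advancing time (a new reading comes with each control period).
- ctrl.get_image(name): name is "scene" or "top"; returns the picture (400x640x3 uint8, red, green, blue); there is no depth.
- ctrl.camera_info(name): a dict with "intrinsics" (3x3 intrinsics, pixels), "extrinsics" (4x4, takes a point from world to camera coordinates). Camera axes: x right, y up, looking along -z (the intrinsics and any distortion apply to the point x, -y, -z); pixel columns grow to the right and rows downward; lengths in m; the calibration is good to about 2 mm. A picture is of the moment at which its call begins. camera_info takes no time and is no camera call.
- ctrl.close_job(): hands the job in, once; it reports no verdict.
Trained networks look in the newest picture that a camera, given by its name, has taken for a name from the list of things; names that differ only in an ending like _2 or _b are one class to them, and where a whole thing is asked for, a point or a joint stands for the part that bears it (a point fixed in the world has none). Each returns a list of dicts, best first, with "confidence" (0 to 1); they miss things now and then, are a little off and sometimes report something else, mostly with a low value. They report only what shows in the picture. A call takes as long as a camera call.
- ctrl.look_for(camera, target): "rect" ([centre column, centre row, width, height] in pixels, round what is visible of it).
- ctrl.masks_of(camera, target): "region" (400x640 bool, what is visible of it) and "rect" ([centre column, centre row, width, height] in pixels, round what is visible of it).
The state is a dict: "time": time; "joint_positions": joint angles; "qd": joint speeds; "joint_torque": joint torques, N m; "position": TCP position; "tool_rot": TCP orientation; "ft_force": force on the tool from outside, world axes, zero at the start; "torque": the same for the moment, N m; "grip_width": opening from 0.0 (shut) to 1.0 (fully open).
Only numpy, scipy, OpenCV 4.12 (cv2) and the standard library are available. Lean on these libraries where they do the work, as an engineer would, in place of code of your own. Each camera call takes 0.05 s, during which the arm holds its last target. There are 200 camera calls.

### The job

Pack away the baking things: stack all the lidded tubs on the wooden stacking base, one on top of another, with every foot down in the recesses below; this clears the way for the rolling pin. Then roll the pin along the counter, without ever lifting it off, into its parking bay so that it lies still and lengthwise centred on the dark mark, and only after that lay the retaining bar across the two posts, down in both notches and with its ends sticking out evenly, to keep the pin in. Keep the tubs upright and leave the other things on the counter alone.

Things in the scene. Friction and masses are not known exactly. Their poses are not given: they have to be found in the camera images.
- tub1: one of 3 to 5 identical lidded food tubs (absent: None), white, grey lid, 86 mm long (x), 60 wide (y), 43 high, straight sides, 0.11 to 0.22 kg. Origin: centre of underside at the feet's lowest level, z up. Four dome feet, radius 6.5, at x +-32, y +-19 mm, reach 6.5 mm below the body; four 16 mm square lid recesses above them, 5 mm deep, floor 38 mm above the origin. Fits either way round
- tub2: one of 3 to 5 identical lidded food tubs (absent: None), white, grey lid, 86 mm long (x), 60 wide (y), 43 high, straight sides, 0.11 to 0.22 kg. Origin: centre of underside at the feet's lowest level, z up. Four dome feet, radius 6.5, at x +-32, y +-19 mm, reach 6.5 mm below the body; four 16 mm square lid recesses above them, 5 mm deep, floor 38 mm above the origin. Fits either way round
- tub3: one of 3 to 5 identical lidded food tubs (absent: None), white, grey lid, 86 mm long (x), 60 wide (y), 43 high, straight sides, 0.11 to 0.22 kg. Origin: centre of underside at the feet's lowest level, z up. Four dome feet, radius 6.5, at x +-32, y +-19 mm, reach 6.5 mm below the body; four 16 mm square lid recesses above them, 5 mm deep, floor 38 mm above the origin. Fits either way round
- tub4: one of 3 to 5 identical lidded food tubs (absent: None), white, grey lid, 86 mm long (x), 60 wide (y), 43 high, straight sides, 0.11 to 0.22 kg. Origin: centre of underside at the feet's lowest level, z up. Four dome feet, radius 6.5, at x +-32, y +-19 mm, reach 6.5 mm below the body; four 16 mm square lid recesses above them, 5 mm deep, floor 38 mm above the origin. Fits either way round
- tub5: one of 3 to 5 identical lidded food tubs (absent: None), white, grey lid, 86 mm long (x), 60 wide (y), 43 high, straight sides, 0.11 to 0.22 kg. Origin: centre of underside at the feet's lowest level, z up. Four dome feet, radius 6.5, at x +-32, y +-19 mm, reach 6.5 mm below the body; four 16 mm square lid recesses above them, 5 mm deep, floor 38 mm above the origin. Fits either way round
- plinth: low wooden stacking base, fixed, 98 mm (x) by 72 mm (y), 20 mm high; origin at the centre of its underside. Its top has the same four corner recesses as a tub lid, floor 15 mm above the counter: a seated first tub's origin is 15 mm above this origin, its long side along this x, either way round; each further tub sits 38 mm higher
- bay: wooden parking bay, fixed, without a floor. Origin on the counter in the middle of the mark; x along the mark, y into the bay (the pin comes from -y, the open side). Two posts 30 mm high, 24 (x) by 46 (y) mm, at x +-115, y -85 mm, so 206 mm apart inside. 12 mm high rails behind the posts along both sides and the back (inner faces at x +-103, y +79 mm)
- mark (a point): middle of the mark, at counter level: a thin flat dark strip in the counter, 190 mm long along the bay's x and 14 mm wide; the pin is to lie lengthwise on it. Axes as the bay's
- rest (a point): midpoint between the floors of the two post notches, 30 mm above the counter, at x 0, y -85 mm of the bay; axes as the bay's. Each notch lies between two cheeks that rise 12 mm above the post's top, is 25 mm wide (in y) and open along x. The seated bar's middle is 10 mm above this point
- pin: straight wooden rolling pin without handles, 45 mm in diameter and 150 mm long, 0.15 to 0.25 kg, lying on the counter; it rolls easily and coasts on a little when pushed. Its x is its long axis; its y and z turn as it rolls (origin on its surface: use pin_mid)
- pin_mid (a point): centre of the rolling pin, on its axis, 22.5 mm above the counter when it lies there. The pin starts about 345 mm from the mark on the open side (-y) of the bay, within 12 mm of being square in front of it and within 0.1 rad of parallel to the mark
- bar: dark wooden retaining bar, 256 mm long (its x), 20 by 20 mm in section, 0.07 to 0.12 kg; origin at the centre of one long side (its underside at the start)
- bar_mid (a point): centre of the retaining bar, 10 mm above what it lies on
- mug: white mug, 72 mm across, 75 mm high; origin at the centre of its underside; not part of the job, leave it where it stands
- jar: small glass jar with steel lid, 48 mm across, 55 mm high; origin at the centre of its underside; not part of the job, leave it where it stands
- amber: small amber bottle, 38 mm across, 85 mm high; origin at the centre of its underside; not part of the job, leave it where it stands
- vase: white vase, 68 mm across, 100 mm high; origin at the centre of its underside; not part of the job, leave it where it stands
- drink: green drink bottle, 56 mm across, 120 mm high; origin at the centre of its underside; not part of the job, leave it where it stands
- cup: small blue cup, 64 mm across, 55 mm high; origin at the centre of its underside; not part of the job, leave it where it stands

How it is judged:
On the way, in this order (a step that is already met when the one before it is completed fails the run):
1. the rolling pin lies still on the mark, released, with the bar not yet across the posts (y of pin_mid in the frame of mark between -0.01 and 0.01 m and x of pin_mid in the frame of mark between -0.026 and 0.026 m and angle between the x axis of pin and the x axis of bay, either way round below 0.12 rad and height (world z) of pin_mid below 0.026 m and linear speed of pin below 0.02 m/s and contact force between pin and the fingers below 0.1 N and not (y of bar_mid in the frame of rest between -0.005 and 0.005 m and x of bar_mid in the frame of rest between -0.012 and 0.012 m and z of bar_mid in the frame of rest between 0.007 and 0.013 m and angle between the x axis of bar and the x axis of bay, either way round below 0.05 rad and linear speed of bar below 0.02 m/s)), for 0.3 s.
2. the bar lies across both posts, in the notches, released (y of bar_mid in the frame of rest between -0.005 and 0.005 m and x of bar_mid in the frame of rest between -0.012 and 0.012 m and z of bar_mid in the frame of rest between 0.007 and 0.013 m and angle between the x axis of bar and the x axis of bay, either way round below 0.05 rad and linear speed of bar below 0.02 m/s and contact force between bar and the fingers below 0.1 N), for 0.3 s.
At the end, for the whole second after the job is handed in: All tubs in one stack on the base, upright, feet in the recesses (9 mm, 0.12 rad). Pin at rest on the mark (10 mm across, 26 mm lengthwise, 0.12 rad). Bar at rest down in both notches (5 mm across, 3 mm in height, 0.05 rad), centred lengthwise within 12 mm (horizontal distance between each of tub1, tub2, tub3, tub4, tub5 and plinth below 0.009 m and angle between the x axis of each of tub1, tub2, tub3, tub4, tub5 and the x axis of plinth, either way round below 0.12 rad and angle between each of tub1, tub2, tub3, tub4, tub5's own z axis and vertical below 0.04 rad and linear speed of each of tub1, tub2, tub3, tub4, tub5, pin, bar below 0.02 m/s and (z of tub1 in the frame of plinth between 0.0125 and 0.0175 m or z of tub1 in the frame of plinth between 0.0505 and 0.0555 m or z of tub1 in the frame of plinth between 0.0885 and 0.0935 m or z of tub1 in the frame of plinth between 0.1265 and 0.1315 m or z of tub1 in the frame of plinth between 0.1645 and 0.1695 m) and (z of tub2 in the frame of plinth between 0.0125 and 0.0175 m or z of tub2 in the frame of plinth between 0.0505 and 0.0555 m or z of tub2 in the frame of plinth between 0.0885 and 0.0935 m or z of tub2 in the frame of plinth between 0.1265 and 0.1315 m or z of tub2 in the frame of plinth between 0.1645 and 0.1695 m) and (z of tub3 in the frame of plinth between 0.0125 and 0.0175 m or z of tub3 in the frame of plinth between 0.0505 and 0.0555 m or z of tub3 in the frame of plinth between 0.0885 and 0.0935 m or z of tub3 in the frame of plinth between 0.1265 and 0.1315 m or z of tub3 in the frame of plinth between 0.1645 and 0.1695 m) and (z of tub4 in the frame of plinth between 0.0125 and 0.0175 m or z of tub4 in the frame of plinth between 0.0505 and 0.0555 m or z of tub4 in the frame of plinth between 0.0885 and 0.0935 m or z of tub4 in the frame of plinth between 0.1265 and 0.1315 m or z of tub4 in the frame of plinth between 0.1645 and 0.1695 m) and (z of tub5 in the frame of plinth between 0.0125 and 0.0175 m or z of tub5 in the frame of plinth between 0.0505 and 0.0555 m or z of tub5 in the frame of plinth between 0.0885 and 0.0935 m or z of tub5 in the frame of plinth between 0.1265 and 0.1315 m or z of tub5 in the frame of plinth between 0.1645 and 0.1695 m) and y of pin_mid in the frame of mark between -0.01 and 0.01 m and x of pin_mid in the frame of mark between -0.026 and 0.026 m and angle between the x axis of pin and the x axis of bay, either way round below 0.12 rad and height (world z) of pin_mid below 0.026 m and y of bar_mid in the frame of rest between -0.005 and 0.005 m and x of bar_mid in the frame of rest between -0.012 and 0.012 m and z of bar_mid in the frame of rest between 0.007 and 0.013 m and angle between the x axis of bar and the x axis of bay, either way round below 0.05 rad); the robot touches nothing.
It fails at once if the rolling pin is lifted off the counter (more than 15 mm) (height (world z) of pin_mid above 0.0375 m).
It fails at once if a tub is tipped over (tilted more than 0.7 rad) (angle between any of tub1, tub2, tub3, tub4, tub5's own z axis and vertical above 0.7 rad).
It fails at once if a bystander (mug, jar, bottles, vase, cup) is moved more than 50 mm (distance of any of mug, jar, amber, vase, drink, cup from where it was at the start of the episode above 0.05 m).
Of tub1, tub2, tub3, tub4, tub5 only 3 to 5 are there at a start; the rules pass over those that are not, and their reading is None.
At some moment in a run one of bar may be knocked a few centimetres aside while the robot is not near it.
It also fails if it takes over 210 s, if anything falls off the work surface, if the arm or the gripper's body presses on something with over 40 N, if the wrist force passes 120 N, or if a joint passes its speed limit or range.

## Working session

There is one attempt and no reset: what is moved stays moved. The work goes in short steps, Python scripts to look and compute and a tool call to move; the robot and the scene stay as the last step left them, time stands still between calls to the robot, and variables do not carry over. Pictures are saved under pics/ and viewed, about 12 in all and at most 16, crops included, and the job is handed in when it is done.

Besides the shell and the picture viewer there is one more tool, called after ">>>" as name(argument=value, ...), one argument or row to a line, values as JSON. move_arm: Moves the arm, as the interface text tells. Its arguments: {"type":"object","properties":{"dp":{"type":"array","items":{"type":"array","items":{"type":"number"}}},"turn":{"type":"array","items":{"type":"number"}},"jaw":{"type":"array","items":{"type":"number"}},"grip_force":{"type":"number"}},"required":["dp","turn","jaw"]}

```bash
mkdir -p pics; cat > h.py <<'E'
import numpy as np, cv2
from bench import ctrl
def cam(n):
    c=ctrl.camera_info(n); return np.array(c["intrinsics"]),np.array(c["extrinsics"])
def proj(n,P):
    K,E=cam(n); P=np.atleast_2d(P); c=(E[:3,:3]@P.T).T+E[:3,3]; c=c*[1,-1,-1]
    u=(K@c.T).T; return u[:,:2]/u[:,2:]
def unproj(n,px,z):
    K,E=cam(n); px=np.atleast_2d(px); d=np.linalg.inv(K)@np.c_[px,np.ones(len(px))].T
    d=(d.T*[1,-1,-1])@E[:3,:3]; o=-E[:3,:3].T@E[:3,3]
    return o+d*((z-o[2])/d[:,2])[:,None]
def save(n,f):
    im=ctrl.get_image(n); cv2.imwrite(f"pics/{f}.png",im[:,:,::-1]); return im
E
python3 - <<'E'
from h import *
for n in("top","scene"):
    save(n,n+"0"); print(ctrl.camera_info(n))
s=ctrl.get_state(); print(s)
for t,z in(("tub1",.043),("plinth",.02),("bay",0),("mark",0),("pin",.0225),("bar",.02),("mug",.07),("jar",.05),("amber",.08),("vase",.1),("drink",.12),("cup",.05)):
    for r in ctrl.masks_of("top",t):
        m=r["region"].astype(np.uint8); q=cv2.minAreaRect(cv2.findNonZero(m))
        b=unproj("top",cv2.boxPoints(q),z); e1=b[1]-b[0];e2=b[2]-b[1]
        e=e1 if np.linalg.norm(e1)>np.linalg.norm(e2) else e2
        print(t,round(r["confidence"],2),np.round(r["rect"]),b.mean(0).round(3),"sz",np.linalg.norm(e1).round(3),np.linalg.norm(e2).round(3),"ang",np.degrees(np.arctan2(e[1],e[0])).round(1))
E
```

```text
{'intrinsics': array([[363.70181724,   0.        , 316.240402  ],
       [  0.        , 363.70181724, 196.914685  ],
       [  0.        ,   0.        ,   1.        ]]), 'extrinsics': array([[-0.02016173, -0.99873865,  0.04598498, -0.01710119],
       [ 0.99430541, -0.01521578,  0.10547625, -0.54971836],
       [-0.10464351,  0.0478497 ,  0.99335801, -0.7285786 ],
       [ 0.        ,  0.        ,  0.        ,  1.        ]])}
{'intrinsics': array([[437.59944854,   0.        , 319.41471427],
       [  0.        , 437.59944854, 197.87284631],
       [  0.        ,   0.        ,   1.        ]]), 'extrinsics': array([[ 0.63983322,  0.76847716, -0.00750394, -0.3749876 ],
       [-0.58614432,  0.49429163,  0.64195842,  0.29241318],
       [ 0.49703952, -0.40634793,  0.76670273, -1.37043489],
       [ 0.        ,  0.        ,  0.        ,  1.        ]])}
{'time': 0.1, 'joint_positions': array([ 1.25814456,  0.32173747, -0.07010394,  1.45156512,  0.02257351,
        1.37080652, -0.05689949]), 'qd': array([ 0.00046527, -0.00289987,  0.00011914, -0.00417561,  0.00046025,
        0.00117257, -0
[... 1228 characters left out ...]
g 0.74 [354. 106.  25.  26.] [ 0.732 -0.107  0.07 ] sz 0.059 0.043 ang -19.4
mug 0.39 [152. 200. 109. 122.] [0.553 0.294 0.07 ] sz 0.24 0.192 ang -1.1
jar 0.6 [355. 108.  26.  32.] [ 0.74  -0.111  0.05 ] sz 0.063 0.046 ang -27.2
amber 0.63 [458. 127.  32.  21.] [ 0.684 -0.314  0.08 ] sz 0.069 0.035 ang -57.3
vase 0.81 [403.  91.  36.  36.] [ 0.751 -0.198  0.1  ] sz 0.082 0.062 ang -45.4
drink 0.57 [174. 104.  40.  44.] [0.724 0.243 0.12 ] sz 0.055 0.093 ang -136.0
cup 0.92 [229. 293.  35.  35.] [0.365 0.151 0.05 ] sz 0.064 0.061 ang -91.4
cup 0.3 [402.  92.  33.  35.] [ 0.771 -0.209  0.05 ] sz 0.071 0.077 ang 177.1
cup 0.27 [307. 201.  30.  71.] [ 0.543 -0.01   0.05 ] sz 0.148 0.045 ang -7.1
```

View pics/top0.png

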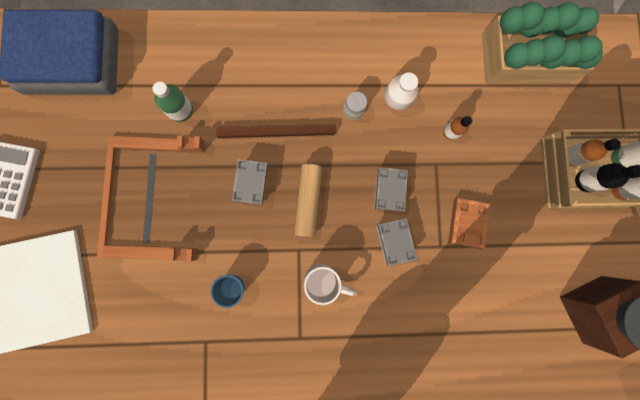

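View pics/scene0.png

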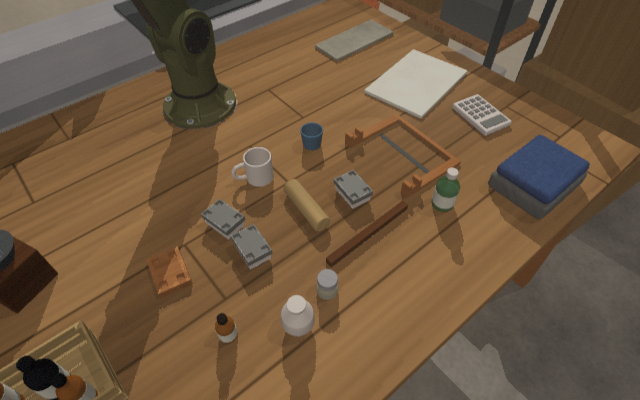

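```bash
cat >> h.py <<'E'
from scipy.optimize import minimize
def box(lx,ly,z0,z1): return np.array([[a*lx/2,b*ly/2,z] for a in(-1,1) for b in(-1,1) for z in(z0,z1)])
t=np.linspace(0,2*np.pi,24)
M={"tub":np.r_[box(.086,.06,.0065,.043),box(.064,.038,0,.001)],"plinth":box(.098,.072,0,.02),"bar":box(.256,.02,0,.02),
   "pin":np.array([[s*.075,.0225*np.cos(a),.0225+.0225*np.sin(a)] for s in(-1,1) for a in t])}
def place(m,p,z=0):
    c,s=np.cos(p[2]),np.sin(p[2]); return np.c_[m[:,0]*c-m[:,1]*s+p[0],m[:,0]*s+m[:,1]*c+p[1],m[:,2]+z]
def render(n,m,p,z,S=4):
    u=proj(n,place(m,p,z)); h=cv2.convexHull(np.round(((u+.5)*S-.5)*16).astype(np.int32))
    im=np.zeros((400*S,640*S),np.uint8); cv2.fillConvexPoly(im,h,1,shift=4); return im
def fit(kind,masks,p0,z=0):
    """masks: {cam:bool mask}; returns pose (x,y,yaw), IoU"""
    big={n:cv2.resize(k.astype(np.float32),None,fx=4,fy=4,interpolation=cv2.INTER_LINEAR)>.5 for n,k in masks.items()}
    def f(q):
        p=np.array(q)*[.01,.01,.1]; v=0
        for n,b in big.items():
            r=render(n,M[kind],p,z)>0; v-=(r&b).sum()/(r|b).sum()
        return v/len(big)
    r=minimize(f,np.array(p0)/[.01,.01,.1],method="Nelder-Mead",options=dict(initial_simplex=np.array(p0)/[.01,.01,.1]+np.array([[0,0,0],[1,0,0],[0,1,0],[0,0,1.]])*.7,xatol=.01,fatol=1e-4,maxiter=120))
    return r.x*[.01,.01,.1],-r.fun
def find(kind,target,p0s,z=0,cams=("top","scene"),grab=True):
    if grab:
        for n in cams: ctrl.get_image(n)
    d={n:ctrl.masks_of(n,target) for n in cams}; out=[]
    for p0 in p0s:
        ms={}
        for n in cams:
            r=render(n,M[kind],p0,z,1)>0
            s=[((k["region"]&r).sum()/(k["region"]|r).sum(),i) for i,k in enumerate(d[n])]
            if s and max(s)[0]>.25: ms[n]=d[n][max(s)[1]]["region"]
        if not ms: print(kind,p0,"no mask");continue
        p,i=fit(kind,ms,p0,z); out.append(p)
        each=[(n,fit(kind,{n:ms[n]},p,z)[0].round(4)) for n in ms] if len(ms)>1 else list(ms)
        print(kind,p.round(4),"deg",np.degrees(p[2]).round(1),"iou",round(i,3),each)
    return out
E
python3 - <<'E'
from h import *
find("tub","tub1",[(.454,-.188,.18),(.563,-.181,-.1),(.582,.109,-.13)])
find("plinth","plinth",[(.49,-.354,-.2)],grab=False)
find("pin","pin",[(.546,-.011,-.1)],grab=False)
find("bar","bar",[(.695,.056,-1.55)],grab=False)
# mark by colour (dark strip)
im=cv2.imread("pics/top0.png"); hsv=cv2.cvtColor(im,cv2.COLOR_BGR2HSV)
m=np.zeros((400,640),np.uint8); roi=hsv[145:250,135:165]
m[145:250,135:165]=(roi[...,1]<90)
n,l,st,_=cv2.connectedComponentsWithStats(m); k=1+st[1:,4].argmax()
q=cv2.minAreaRect(cv2.findNonZero((l==k).astype(np.uint8))); b=unproj("top",cv2.boxPoints(q),0); print("mark",b.mean(0),np.round(b,4).tolist())
ys,xs=np.where(l==k); P=unproj("top",np.c_[xs,ys],0)[:,:2]; v=np.linalg.svd(P-P.mean(0),full_matrices=False)[2][0]; print(P.mean(0),np.degrees(np.arctan2(v[1],v[0])),len(xs))
# bases of bystanders (scene cam bottom of mask)
for t,r in(("drink",.028),("jar",.024),("mug",.036),("amber",.019),("vase",.034)):
    for c in("scene","top"):
        k=ctrl.masks_of(c,t)
        if k:
            a=np.array(k[0]["rect"]); print(t,c,round(k[0]["confidence"],2),a.round(), unproj(c,[a[0],a[1]+a[3]/2],0).round(3))
vis=cv2.resize(im[100:300,80:500],None,fx=1.9,fy=1.9,interpolation=cv2.INTER_CUBIC); cv2.imwrite("pics/z.png",vis)
E
```

```text
tub [ 0.4531 -0.1887  0.2081] deg 11.9 iou 0.884 [('top', array([ 0.4559, -0.1912,  0.2011])), ('scene', array([ 0.4498, -0.1866,  0.2083]))]
tub [ 0.5633 -0.1855 -0.1077] deg -6.2 iou 0.92 ['top']
tub [ 0.5823  0.112  -0.1594] deg -9.1 iou 0.916 [('top', array([ 0.5834,  0.1104, -0.1326])), ('scene', array([ 0.5801,  0.1137, -0.1439]))]
plinth [ 0.4881 -0.3564 -0.1752] deg -10.0 iou 0.928 [('top', array([ 0.4891, -0.3575, -0.1779])), ('scene', array([ 0.487 , -0.355 , -0.1693]))]
pin [ 0.5429 -0.009  -0.1192] deg -6.8 iou 0.931 [('top', array([ 0.5435, -0.0098, -0.1199])), ('scene', array([ 0.5417, -0.0067, -0.1309]))]
bar [ 0.6972  0.0577 -1.5472] deg -88.7 iou 0.935 [('top', array([ 0.6976,  0.0573, -1.5496])), ('scene', array([ 0.6964,  0.0582, -1.5487]))]
mark [0.55674013 0.32617564 0.        ] [[0.4633, 0.3381, 0.0], [0.6516, 0.3282, 0.0], [0.6502, 0.314, 0.0], [0.4619, 0.3244, 0.0]]
[0.55531009 0.32627711] 176.98285289340578 598
drink scene 0.79 [446. 189.  29.  44.] [[0.771 0.255 0.   ]]
drink top 0.62 [172. 103.  38.  45.] [[0.713 0.282 0.   ]]
jar scene 0.98 [329. 286.  20.  32.] [[ 0.769 -0.127  0.   ]]
jar top 0.87 [356. 106.  25.  30.] [[ 0.72  -0.121  0.   ]]
mug scene 0.91 [250. 166.  41.  39.] [[ 0.387 -0.07   0.   ]]
mug top 0.64 [333. 285.  51.  39.] [[ 0.323 -0.06   0.   ]]
amber scene 0.6 [228. 328.  28.  32.] [[ 0.71  -0.341  0.   ]]
amber top 0.94 [459. 127.  30.  25.] [[ 0.676 -0.351  0.   ]]
vase scene 0.74 [297. 316.  34.  41.] [[ 0.786 -0.226  0.   ]]
vase top 0.71 [404.  91.  35.  36.] [[ 0.747 -0.231  0.   ]]
```

```bash
cat >> h.py <<'E'
from scipy.spatial.transform import Rotation as Rt
def go(x,y,z,psi,frm=None):
    """moves (units) from current pose to TCP x,y,z and tool-x heading psi (deg, mod 180)"""
    s=ctrl.get_state(); R=Rt.from_rotvec(s["tool_rot"]).as_matrix(); h=np.degrees(np.arctan2(R[1,0],R[0,0]))
    d=R.T@(np.array([x,y,z])-s["position"])/.03; dt=(psi-h+90)%180-90
    print("at",s["position"].round(4),"psi",h.round(2),"j7",s["joint_positions"][6].round(2),"grip",(s["grip_width"]*87).round(1),"F",s["ft_force"].round(1),"t",s["time"].round(1),"| dp",d.round(2),"turn",(-dt/5).round(2))
E
python3 -c "
from h import *
go(.453,-.189,.16,11.9)
go(.453,-.189,.02,11.9)"
```

```text
Traceback (most recent call last):
  File "h.py", line 54, in go
    print("at",s["position"].round(4),"psi",h.round(2),"j7",s["joint_positions"][6].round(2),"grip",(s["grip_width"]*87).round(1),"F",s["ft_force"].round(1),"t",s["time"].round(1),"| dp",d.round(2),"turn",(-dt/5).round(2))
                                                                                                    ^^^^^^^^^^^^^^^^^^^^^^^^^^
AttributeError: 'float' object has no attribute 'round'
```

```bash
sed -i 's/(s\["grip_width"\]\*87).round(1)/round(s["grip_width"]*87,1)/; s/s\["time"\].round(1)/round(s["time"],1)/' h.py
python3 -c "
from h import *
go(.453,-.189,.16,11.9)
go(.453,-.189,.02,11.9)"
```

```text
at [ 0.2087 -0.6156  0.2226] psi 18.72 j7 -0.06 grip 86.8 F [ 0.3  0.6 -0.6] t 1.7 | dp [ 12.28 -10.85   2.09] turn 1.36
at [ 0.2087 -0.6156  0.2226] psi 18.72 j7 -0.06 grip 86.8 F [ 0.3  0.6 -0.6] t 1.7 | dp [ 12.28 -10.86   6.75] turn 1.36
```

>>> move_arm(
  dp=[
    [5, -4.4, 0.7],
    [5, -4.4, 0.7],
    [5, -4.4, 0.7],
    [5, -4.4, 0.7],
    [5, -4.4, 0.7],
  ],
  turn=[0, 0, 0, 0, 0],
  jaw=[1, 1, 1, 1, 1],
)

```text
time: 2.2
position: [0.3135, -0.4354, 0.2013]
tool_rot: [-3.094, -0.528, -0.003]
ft_force: [0.7, 0.6, -0.1]
grip_width: 1.001
```

>>> move_arm(
  dp=[
    [5, -4.4, 0.7],
    [5, -4.4, 0.7],
    [5, -4.4, 0.7],
    [5, -4.4, 0.7],
    [5, -4.4, 0.7],
  ],
  turn=[0, 0, 0, 0, 0],
  jaw=[1, 1, 1, 1, 1],
)

```text
time: 2.7
position: [0.4116, -0.2624, 0.1805]
tool_rot: [-3.095, -0.528, -0.003]
ft_force: [-0.3, -0.5, 0.3]
grip_width: 1.002
```

>>> move_arm(
  dp=[
    [2.3, -2.05, 0.7],
    [2.3, -2.05, 0.7],
    [2.3, -2.05, 0.7],
    [2.3, -2.05, 0.7],
    [2.3, -2.05, 0.7],
  ],
  turn=[1.36, 1.36, 1.36, 1.36, 1.36],
  jaw=[1, 1, 1, 1, 1],
)

```text
time: 3.2
position: [0.4532, -0.1906, 0.1598]
tool_rot: [3.124, 0.323, -0.0]
ft_force: [0.4, 0.3, 0.0]
grip_width: 0.999
```

```bash
python3 -c "
from h import *
go(.453,-.189,.02,11.9)"
```

```text
at [ 0.4532 -0.1906  0.1598] psi 11.82 j7 -1.04 grip 86.9 F [0.4 0.3 0. ] t 3.2 | dp [ 0.01 -0.06  4.66] turn -0.02
```

>>> move_arm(
  dp=[
    [0, -0.06, 1.5],
    [0, -0.06, 3],
    [0, -0.06, 4.3],
    [0, -0.06, 5],
    [0, -0.06, 5],
  ],
  turn=[0, 0, 0, 0, 0],
  jaw=[1, 1, 1, 1, 1],
)

```text
time: 3.7
position: [0.4499, -0.1879, 0.0067]
tool_rot: [-3.122, -0.322, 0.009]
ft_force: [-0.3, 0.4, 0.8]
grip_width: 0.998
```

>>> move_arm(
  dp=[
    [0, 0, 0],
    [0, 0, 0],
    [0, 0, 0],
    [0, 0, 0],
    [0, 0, 0],
  ],
  turn=[0, 0, 0, 0, 0],
  jaw=[0.2, 0.2, 0.2, 0.2, 0.2],
  grip_force=20,
)

```text
time: 4.2
position: [0.4542, -0.1879, 0.0107]
tool_rot: [3.123, 0.326, 0.003]
ft_force: [-0.2, -0.8, 3.9]
grip_width: 0.686
```

>>> move_arm(
  dp=[
    [0, 0, 0],
    [0, 0, 0],
    [0, 0, -1],
    [0, 0, -2],
    [0, 0, -3],
  ],
  turn=[0, 0, 0, 0, 0],
  jaw=[0.2, 0.2, 0.2, 0.2, 0.2],
)

```text
time: 4.7
position: [0.4525, -0.1865, 0.0999]
tool_rot: [-3.123, -0.327, 0.002]
ft_force: [0.9, 0.3, -1.6]
grip_width: 0.688
```

```bash
python3 -c "
from h import *
go(.488,-.3564,.1,-10)
s=ctrl.get_state(); save('top','a1t'); save('scene','a1'); 
a=cv2.imread('pics/a1.png')[120:320,100:420]; cv2.imwrite('pics/a1c.png',cv2.resize(a,None,fx=2.4,fy=2.4))
find('tub','tub1',[(s['position'][0],s['position'][1],.206)],z=s['position'][2]-.01,grab=False)"
```

```text
at [ 0.4525 -0.1865  0.0999] psi 11.94 j7 -1.07 grip 59.9 F [ 0.9  0.3 -1.6] t 4.7 | dp [-0.01  5.79 -0.01] turn 4.39
tub [ 0.4522 -0.1763 -0.2347] deg -13.4 iou 0.667 ['scene']
```

View pics/a1c.png

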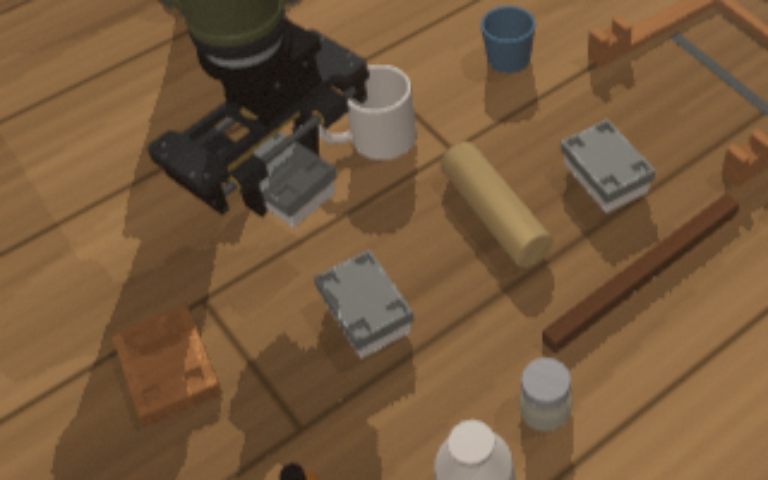

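Tub A is held upright (crop px 290,180); its far-end corners show at crop (335,180) and (295,223). Checking its lengthwise offset, and lining up over the base.

```bash
python3 -c "
from h import *
p=(.4525,-.1865,np.radians(11.94))
L=lambda n:[(proj(n,place(box(.086,.06,.0065,.043)+[o,0,0],p,.0892))) for o in(-.004,0,.004)]
q=[((u-[100,120])*2.4) for u in L('scene')]
im=cv2.imread('pics/a1.png')[180:225,195:250]; im=cv2.resize(im,None,fx=12,fy=12,interpolation=cv2.INTER_CUBIC)
for u,c in zip(L('scene'),((255,0,0),(0,255,0),(0,0,255))):
  k=np.int32((u-[195,180]+.5)*12)
  for i,j in((4,5),(6,7),(4,6),(5,7),(1,5),(3,7)): cv2.line(im,k[i].tolist(),k[j].tolist(),c,1)
cv2.imwrite('pics/a1z.png',im)"
```

```text
(no output)
```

View pics/a1z.png

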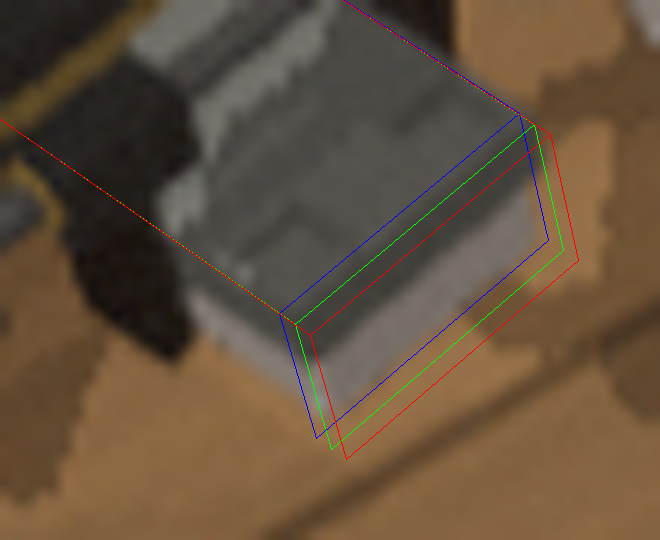

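>>> move_arm(
  dp=[
    [0, 1.5, -0.7],
    [0, 3, -0.7],
    [0, 4.5, -0.7],
    [0, 5.8, -0.7],
    [0, 5.8, -0.7],
  ],
  turn=[0.9, 1.8, 2.7, 3.6, 4.4],
  jaw=[0.2, 0.2, 0.2, 0.2, 0.2],
)

```text
time: 5.4
position: [0.4867, -0.3637, 0.1174]
tool_rot: [3.127, -0.293, -0.005]
ft_force: [0.2, -0.2, -1.7]
grip_width: 0.689
```

```bash
python3 -c "
from h import *
go(.488,-.3564,.027,-10)
"
```

```text
at [ 0.4867 -0.3637  0.1174] psi -10.69 j7 -1.24 grip 59.9 F [ 0.2 -0.2 -1.7] t 5.4 | dp [ 0.01 -0.25  3.01] turn -0.14
```

>>> move_arm(
  dp=[
    [0.06, -0.24, 0],
    [0.06, -0.24, 1],
    [0.06, -0.24, 2],
    [0.06, -0.24, 2.6],
    [0.06, -0.24, 2.6],
  ],
  turn=[-0.14, -0.14, -0.14, -0.14, -0.14],
  jaw=[0.2, 0.2, 0.2, 0.2, 0.2],
)

```text
time: 5.9
position: [0.4897, -0.3463, 0.0382]
tool_rot: [-3.126, 0.249, 0.011]
ft_force: [-0.3, 0.7, -0.6]
grip_width: 0.689
```

>>> move_arm(
  dp=[
    [0, 0, 0],
    [0, 0, 0.15],
    [0, 0, 0.3],
    [0, 0, 0.45],
    [0, 0, 0.45],
  ],
  turn=[0, 0, 0, 0, 0],
  jaw=[0.2, 0.2, 0.2, 0.2, 0.2],
)

```text
time: 6.4
position: [0.4926, -0.3509, 0.0298]
tool_rot: [3.13, -0.256, 0.001]
ft_force: [-1.1, 0.4, 2.7]
grip_width: 0.69
```

```bash
python3 -c "
from h import *
go(.4895,-.3564,.0257,-10)
save('scene','a2'); a=cv2.imread('pics/a2.png')[200:320,110:260]; cv2.imwrite('pics/a2c.png',cv2.resize(a,None,fx=5,fy=5,interpolation=cv2.INTER_CUBIC))
"
```

```text
at [ 0.4926 -0.3509  0.0298] psi -9.36 j7 -1.27 grip 60.1 F [-1.1  0.4  2.7] t 6.4 | dp [-0.07  0.2   0.14] turn 0.13
```

View pics/a2c.png

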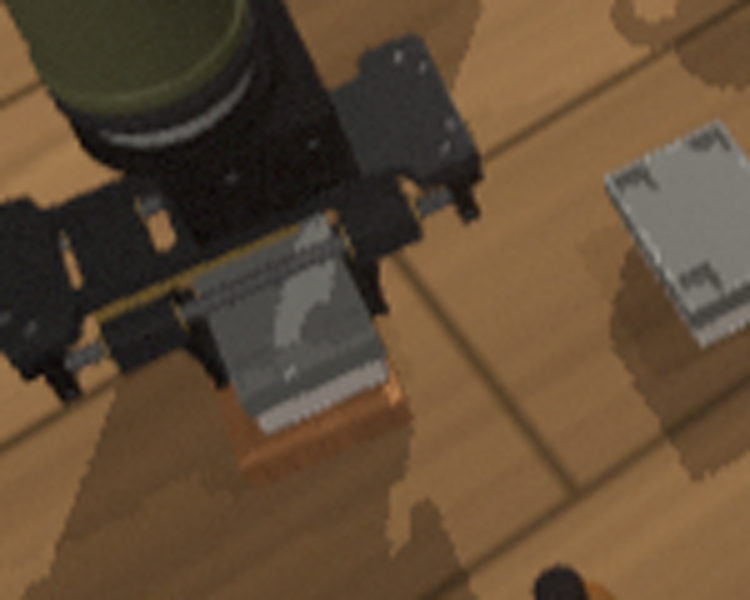

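The tub sits too far to the right on the base (lid's right edge at crop 385,370 vs base corner 408,405): the earlier pose was read before the arm had settled. I'll lift slightly, shift and lower.

>>> move_arm(
  dp=[
    [0, 0, -0.3],
    [-0.08, 0.2, -0.3],
    [-0.08, 0.2, -0.3],
    [-0.08, 0.2, -0.3],
    [-0.08, 0.2, -0.3],
  ],
  turn=[0, 0.13, 0.13, 0.13, 0.13],
  jaw=[0.2, 0.2, 0.2, 0.2, 0.2],
)

```text
time: 6.95
position: [0.4887, -0.356, 0.0378]
tool_rot: [-3.129, 0.275, 0.001]
ft_force: [-0.1, 0.4, -1.0]
grip_width: 0.689
```

```bash
python3 -c "
from h import *
go(.4895,-.3564,.0257,-10)
"
```

```text
at [ 0.4887 -0.356   0.0378] psi -10.03 j7 -1.27 grip 60.0 F [-0.1  0.4 -1. ] t 7.0 | dp [0.03 0.01 0.4 ] turn -0.01
```

>>> move_arm(
  dp=[
    [0, 0, 0.2],
    [0, 0, 0.35],
    [0, 0, 0.45],
    [0, 0, 0.45],
    [0, 0, 0.45],
  ],
  turn=[0, 0, 0, 0, 0],
  jaw=[0.2, 0.2, 0.2, 0.2, 0.2],
)

```text
time: 7.45
position: [0.4889, -0.3558, 0.0255]
tool_rot: [-3.13, 0.274, 0.001]
ft_force: [-1.8, 2.1, 7.8]
grip_width: 0.686
```

```bash
python3 -c "
from h import *
go(.4895,-.3564,.0257,-10)
save('scene','a3'); a=cv2.imread('pics/a3.png')[220:310,120:220]; cv2.imwrite('pics/a3c.png',cv2.resize(a,None,fx=5,fy=5,interpolation=cv2.INTER_CUBIC))
"
```

```text
at [ 0.4889 -0.3558  0.0255] psi -10.01 j7 -1.27 grip 59.7 F [-1.8  2.1  7.8] t 7.5 | dp [ 0.02  0.02 -0.01] turn -0.0
```

View pics/a3c.png

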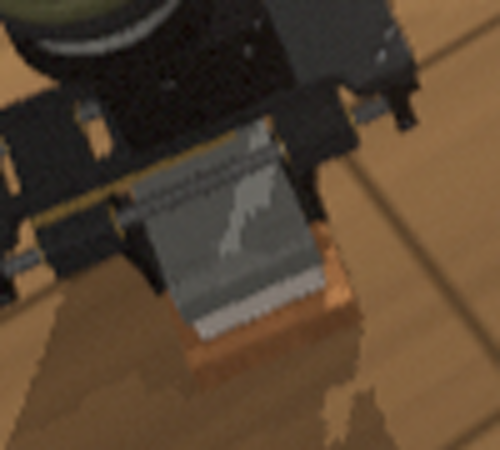

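Seated: TCP at 25.5 mm, as expected, with the tub evenly inside the base. Releasing and moving on to tub B.

>>> move_arm(
  dp=[
    [0, 0, 0],
    [0, 0, 0],
    [0, 0, -1.5],
    [0, 0, -3],
    [0, 0, -4.5],
  ],
  turn=[0, 0, 0, 0, 0],
  jaw=[1, 1, 1, 1, 1],
)

```text
time: 8.0
position: [0.4886, -0.3559, 0.1605]
tool_rot: [-3.129, 0.274, 0.001]
ft_force: [1.0, -0.8, 0.4]
grip_width: 0.979
```

>>> move_arm(
  dp=[
    [1.46, -6, 0],
    [1.46, -6, 0],
    [1.46, -6, 0],
    [1.46, -6, 0],
    [1.46, -6, 0],
  ],
  turn=[-0.76, -0.76, -0.76, -0.76, -0.76],
  jaw=[1, 1, 1, 1, 1],
)

```text
time: 8.5
position: [0.5659, -0.1785, 0.1596]
tool_rot: [-3.134, 0.154, -0.003]
ft_force: [-1.1, -0.3, -0.3]
grip_width: 1.003
```

>>> move_arm(
  dp=[
    [0, 0, 0],
    [0, 0, 0],
    [0, 0, 0],
  ],
  turn=[0, 0, 0],
  jaw=[1, 1, 1],
)

```text
time: 8.8
position: [0.5626, -0.1886, 0.1593]
tool_rot: [3.136, -0.175, -0.001]
ft_force: [-1.0, 0.2, 0.4]
grip_width: 1.003
```

```bash
python3 -c "
from h import *
go(.5633,-.1855,.0107,-6.2)
find('tub','tub1',[(.489,-.356,-.175)],z=.015,cams=('scene',))
find('tub','tub1',[(.5633,-.1855,-.108)],cams=('scene',),grab=False)
find('plinth','plinth',[(.489,-.356,-.175)],cams=('scene',),grab=False)
"
```

```text
at [ 0.5626 -0.1886  0.1593] psi -6.41 j7 -1.5 grip 87.3 F [-1.   0.2  0.4] t 8.8 | dp [ 0.01 -0.11  4.95] turn -0.04
tub [ 0.4854 -0.3545 -0.1774] deg -10.2 iou 0.959 ['scene']
tub (0.5633, -0.1855, -0.108) no mask
plinth [ 0.4894 -0.3544 -0.2167] deg -12.4 iou 0.279 ['scene']
```

>>> move_arm(
  dp=[
    [0, -0.12, 1.5],
    [0, -0.12, 3],
    [0, -0.12, 4.3],
    [0, -0.12, 4.95],
    [0, -0.12, 4.95],
  ],
  turn=[-0.04, -0.04, -0.04, -0.04, -0.04],
  jaw=[1, 1, 1, 1, 1],
)

```text
time: 9.5
position: [0.5606, -0.1824, 0.0075]
tool_rot: [-3.135, 0.166, 0.011]
ft_force: [-0.4, -0.3, -0.2]
grip_width: 1.0
```

>>> move_arm(
  dp=[
    [0, 0, 0],
    [0, 0, 0],
    [0, 0, 0],
    [0, 0, 0],
    [0, 0, 0],
  ],
  turn=[0, 0, 0, 0, 0],
  jaw=[0.2, 0.2, 0.2, 0.2, 0.2],
)

```text
time: 10.0
position: [0.5645, -0.1829, 0.0122]
tool_rot: [3.137, -0.165, 0.003]
ft_force: [-0.2, 0.2, 3.6]
grip_width: 0.687
```

>>> move_arm(
  dp=[
    [0, 0, 0],
    [0, 0, -1.5],
    [0, 0, -3],
    [0, 0, -4],
    [0, 0, -4],
  ],
  turn=[0, 0, 0, 0, 0],
  jaw=[0.2, 0.2, 0.2, 0.2, 0.2],
)

```text
time: 10.5
position: [0.5668, -0.1838, 0.1361]
tool_rot: [3.134, -0.165, 0.013]
ft_force: [0.5, 0.1, -2.0]
grip_width: 0.687
```

>>> move_arm(
  dp=[
    [0, 0, 0],
    [0, 0, 0],
  ],
  turn=[0, 0],
  jaw=[0.2, 0.2],
)

```text
time: 10.7
position: [0.5622, -0.1827, 0.1289]
tool_rot: [-3.136, 0.165, 0.006]
ft_force: [-0.7, -0.3, -2.3]
grip_width: 0.688
```

```bash
python3 -c "
from h import *
go(.4885,-.3562,.13,-10)
s=ctrl.get_state();x,y,z=s['position'];p=(x,y,np.radians(-6.2)); save('scene','b1')
find('tub','tub1',[p],z=z-.0107,cams=('scene',),grab=False)
im=cv2.imread('pics/b1.png');c=proj('scene',[[x,y,z]])[0].astype(int); o=c-[25,15]
im=cv2.resize(im[o[1]:o[1]+50,o[0]:o[0]+60],None,fx=11,fy=11,interpolation=cv2.INTER_CUBIC)
for d,col in((-.003,(255,0,0)),(.003,(0,0,255))):
  k=np.int32((proj('scene',place(box(.086,.06,.0065,.043)+[d,0,0],p,z-.0107))-o+.5)*11)
  for i,j in((4,5),(6,7),(4,6),(5,7),(1,5),(3,7)): cv2.line(im,k[i].tolist(),k[j].tolist(),col,1)
cv2.imwrite('pics/b1z.png',im)"
```

```text
at [ 0.5622 -0.1827  0.1289] psi -6.03 j7 -1.51 grip 59.9 F [-0.7 -0.3 -2.3] t 10.7 | dp [-1.83  6.01 -0.03] turn 0.79
tub [ 0.5629 -0.1779 -0.3209] deg -18.4 iou 0.657 ['scene']
```

View pics/b1z.png

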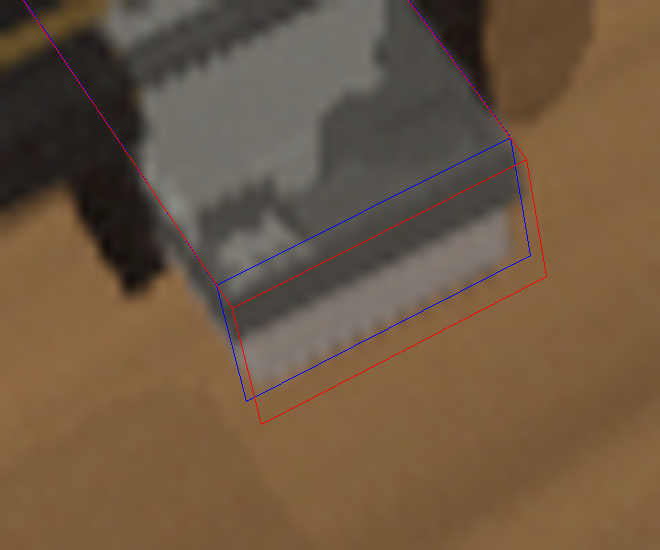

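>>> move_arm(
  dp=[
    [-0.5, 1.5, 0],
    [-1, 3, 0],
    [-1.4, 4.5, 0],
    [-1.8, 6, 0],
    [-1.8, 6, 0],
  ],
  turn=[0.2, 0.4, 0.6, 0.79, 0.79],
  jaw=[0.2, 0.2, 0.2, 0.2, 0.2],
)

```text
time: 11.3
position: [0.4851, -0.3653, 0.1292]
tool_rot: [3.124, -0.293, -0.007]
ft_force: [-0.2, -0.4, -1.8]
grip_width: 0.685
```

>>> move_arm(
  dp=[
    [0, 0, 0.7],
    [0, 0, 1.4],
    [0, 0, 1.6],
    [0, 0, 1.6],
    [0, 0, 1.6],
  ],
  turn=[0, 0, 0, 0, 0],
  jaw=[0.2, 0.2, 0.2, 0.2, 0.2],
)

```text
time: 11.8
position: [0.4916, -0.3562, 0.0834]
tool_rot: [3.13, -0.273, 0.001]
ft_force: [0.5, 0.3, -1.8]
grip_width: 0.692
```

```bash
python3 -c "
from h import *
go(.4895,-.356,.064,-10)
"
```

```text
at [ 0.4916 -0.3562  0.0834] psi -9.96 j7 -1.25 grip 60.2 F [ 0.5  0.3 -1.8] t 11.8 | dp [-0.07  0.    0.65] turn 0.01
```

>>> move_arm(
  dp=[
    [-0.07, 0, 0.2],
    [-0.07, 0, 0.4],
    [-0.07, 0, 0.6],
    [-0.07, 0, 0.68],
    [-0.07, 0, 0.68],
  ],
  turn=[0, 0, 0, 0, 0],
  jaw=[0.2, 0.2, 0.2, 0.2, 0.2],
)

```text
time: 12.3
position: [0.4894, -0.3562, 0.0647]
tool_rot: [3.129, -0.273, 0.0]
ft_force: [-3.9, 2.4, 10.4]
grip_width: 0.682
```

```bash
python3 -c "
from h import *
go(.4895,-.356,.064,-10)
save('scene','b3'); a=cv2.imread('pics/b3.png')[210:310,115:225]; cv2.imwrite('pics/b3c.png',cv2.resize(a,None,fx=5,fy=5,interpolation=cv2.INTER_CUBIC))
"
```

```text
at [ 0.4894 -0.3562  0.0647] psi -9.98 j7 -1.26 grip 59.4 F [-3.9  2.4 10.4] t 12.3 | dp [ 0.   -0.01  0.02] turn 0.0
```

View pics/b3c.png

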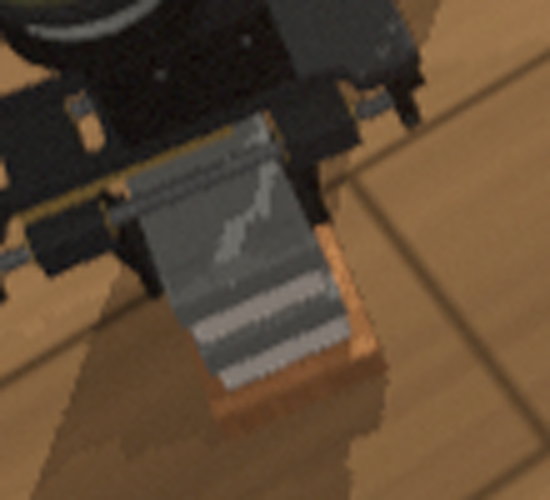

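>>> move_arm(
  dp=[
    [0, 0, 0],
    [0, 0, 0],
    [0, 0, -1.5],
    [0, 0, -3],
    [0, 0, -4.5],
  ],
  turn=[0, 0, 0, 0, 0],
  jaw=[0.6, 0.6, 1, 1, 1],
)

```text
time: 12.85
position: [0.4888, -0.3557, 0.1986]
tool_rot: [-3.129, 0.273, 0.001]
ft_force: [1.0, -0.9, -1.0]
grip_width: 0.96
```

>>> move_arm(
  dp=[
    [0, -5.3, 0],
    [0, -5.3, 0],
    [0, -5.3, 0],
    [0, -5.3, 0],
    [0, -5.3, 0],
  ],
  turn=[0, 0, 0, 0, 0],
  jaw=[1, 1, 1, 1, 1],
)

```text
time: 13.35
position: [0.5173, -0.1967, 0.1977]
tool_rot: [3.13, -0.265, 0.001]
ft_force: [-0.1, -0.0, 0.0]
grip_width: 0.999
```

>>> move_arm(
  dp=[
    [0, -5.3, 0],
    [0, -5.3, 0],
    [0, -5.3, 0],
    [0, -5.3, 0],
    [0, -5.3, 0],
  ],
  turn=[0, 0, 0, 0, 0],
  jaw=[1, 1, 1, 1, 1],
)

```text
time: 13.85
position: [0.5445, -0.0423, 0.1974]
tool_rot: [3.13, -0.27, -0.0]
ft_force: [0.3, -0.3, -0.6]
grip_width: 1.005
```

>>> move_arm(
  dp=[
    [0.35, -5.3, 0],
    [0.35, -5.3, 0],
    [0.35, -5.3, 0],
    [0.35, -5.3, 0],
    [0.35, -5.3, 0],
  ],
  turn=[-0.25, -0.25, -0.25, -0.25, -0.25],
  jaw=[1, 1, 1, 1, 1],
)

```text
time: 14.35
position: [0.5826, 0.1113, 0.1969]
tool_rot: [3.132, -0.238, -0.001]
ft_force: [0.6, -0.1, -0.5]
grip_width: 1.0
```

>>> move_arm(
  dp=[
    [0, 0, 0.5],
    [0, 0, 1],
    [0, 0, 1],
    [0, 0, 1],
  ],
  turn=[0, 0, 0, 0],
  jaw=[1, 1, 1, 1],
)

```text
time: 14.75
position: [0.5815, 0.1102, 0.1665]
tool_rot: [3.131, -0.242, -0.003]
ft_force: [0.1, -0.4, 0.2]
grip_width: 0.998
```

```bash
python3 -c "
from h import *
go(.5818,.112,.011,-8.5)
find('tub','tub1',[(.488,-.356,-.175)],z=.053)
find('bar','bar',[(.696,.057,-1.55)],grab=False)
save('scene','c0'); a=cv2.imread('pics/c0.png')[120:320,120:440]; cv2.imwrite('pics/c0c.png',cv2.resize(a,None,fx=2.4,fy=2.4,interpolation=cv2.INTER_CUBIC))
"
```

```text
at [0.5815 0.1102 0.1665] psi -8.85 j7 -2.1 grip 86.8 F [ 0.1 -0.4  0.2] t 14.8 | dp [ 0.01 -0.07  5.18] turn -0.07
tub [ 0.4863 -0.3558 -0.1789] deg -10.3 iou 0.902 [('top', array([ 0.4872, -0.3587, -0.128 ])), ('scene', array([ 0.4834, -0.3543, -0.1616]))]
bar [ 0.6972  0.0571 -1.5518] deg -88.9 iou 0.776 [('top', array([ 0.6979,  0.0423, -1.5496])), ('scene', array([ 0.6971,  0.0572, -1.5516]))]
```

View pics/c0c.png

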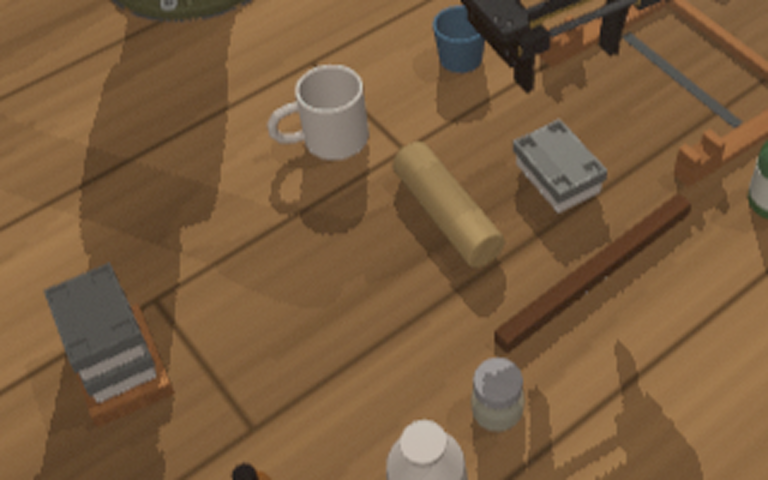

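The two-tub stack is square and flush (crop 105,335). Taking the third tub.

>>> move_arm(
  dp=[
    [0, -0.06, 1.5],
    [0, -0.06, 3],
    [0, -0.06, 4.5],
    [0, -0.06, 5.18],
    [0, -0.06, 5.18],
  ],
  turn=[-0.07, -0.07, -0.07, -0.07, -0.07],
  jaw=[1, 1, 1, 1, 1],
)

```text
time: 15.6
position: [0.5793, 0.1132, 0.0087]
tool_rot: [3.132, -0.229, -0.011]
ft_force: [0.3, -0.1, -0.4]
grip_width: 1.003
```

>>> move_arm(
  dp=[
    [0, 0, 0],
    [0, 0, 0],
    [0, 0, 0],
    [0, 0, 0],
    [0, 0, 0],
  ],
  turn=[0, 0, 0, 0, 0],
  jaw=[0.2, 0.2, 0.2, 0.2, 0.2],
)

```text
time: 16.1
position: [0.5832, 0.113, 0.0135]
tool_rot: [3.132, -0.23, 0.003]
ft_force: [-1.5, -1.7, 5.8]
grip_width: 0.689
```

>>> move_arm(
  dp=[
    [0, 0, 0],
    [0, 0, -1.5],
    [0, 0, -3],
    [0, 0, -4.5],
    [0, 0, -5.5],
  ],
  turn=[0, 0, 0, 0, 0],
  jaw=[0.2, 0.2, 0.2, 0.2, 0.2],
)

```text
time: 16.6
position: [0.583, 0.1147, 0.1804]
tool_rot: [-3.132, 0.229, -0.005]
ft_force: [1.1, 0.4, -2.8]
grip_width: 0.686
```

>>> move_arm(
  dp=[
    [0, 0, 0],
    [0, 0, 0],
    [0, 0, 0],
  ],
  turn=[0, 0, 0],
  jaw=[0.2, 0.2, 0.2],
)

```text
time: 16.9
position: [0.581, 0.1135, 0.1751]
tool_rot: [3.132, -0.229, -0.006]
ft_force: [-0.7, -0.1, -1.9]
grip_width: 0.689
```

```bash
python3 -c "
from h import *
go(.4892,-.356,.18,-10)
s=ctrl.get_state();x,y,z=s['position'];p=(x,y,np.radians(-8.5)); save('scene','c1')
im=cv2.imread('pics/c1.png');c=proj('scene',[[x,y,z]])[0].astype(int); o=c-[25,15]
im=cv2.resize(im[o[1]:o[1]+50,o[0]:o[0]+60],None,fx=11,fy=11,interpolation=cv2.INTER_CUBIC)
for d,col in((-.003,(255,0,0)),(.003,(0,0,255))):
  k=np.int32((proj('scene',place(box(.086,.06,.0065,.043)+[d,0,0],p,z-.0107))-o+.5)*11)
  for i,j in((4,5),(6,7),(4,6),(5,7),(1,5),(3,7)): cv2.line(im,k[i].tolist(),k[j].tolist(),col,1)
cv2.imwrite('pics/c1z.png',im)"
```

```text
at [0.581  0.1135 0.1751] psi -8.37 j7 -2.09 grip 60.0 F [-0.7 -0.1 -1.9] t 16.9 | dp [-0.75 15.93 -0.14] turn 0.33
```

View pics/c1z.png

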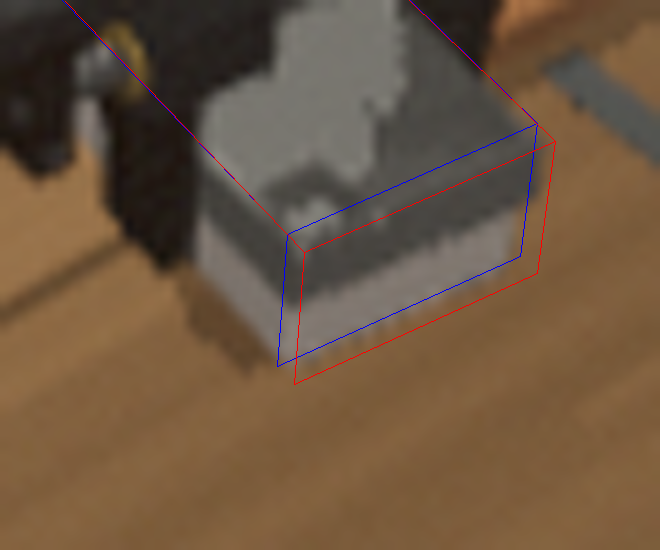

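>>> move_arm(
  dp=[
    [0, 1.3, 0],
    [0, 2.6, 0],
    [0, 3.9, 0],
    [0, 5.2, 0],
    [0, 5.3, 0],
  ],
  turn=[0, 0, 0, 0, 0],
  jaw=[0.2, 0.2, 0.2, 0.2, 0.2],
)

```text
time: 17.45
position: [0.5572, -0.0513, 0.175]
tool_rot: [3.128, -0.244, -0.006]
ft_force: [-0.6, 0.3, -1.8]
grip_width: 0.688
```

>>> move_arm(
  dp=[
    [0, 1.3, 0],
    [0, 2.6, 0],
    [0, 3.9, 0],
    [0, 5.2, 0],
    [0, 5.3, 0],
  ],
  turn=[0, 0, 0, 0, 0],
  jaw=[0.2, 0.2, 0.2, 0.2, 0.2],
)

```text
time: 17.95
position: [0.5332, -0.2079, 0.1752]
tool_rot: [3.13, -0.244, -0.006]
ft_force: [-0.3, -1.1, -2.1]
grip_width: 0.687
```

>>> move_arm(
  dp=[
    [-0.2, 1.3, 0],
    [-0.4, 2.6, 0],
    [-0.6, 3.9, 0],
    [-0.78, 5.2, 0],
    [-0.78, 5.3, 0],
  ],
  turn=[0.1, 0.2, 0.3, 0.33, 0.33],
  jaw=[0.2, 0.2, 0.2, 0.2, 0.2],
)

```text
time: 18.45
position: [0.4856, -0.3611, 0.1751]
tool_rot: [3.126, -0.289, -0.006]
ft_force: [-0.7, -0.5, -2.7]
grip_width: 0.687
```

>>> move_arm(
  dp=[
    [0, 0, 0.5],
    [0, 0, 1],
    [0, 0, 1.5],
    [0, 0, 1.7],
    [0, 0, 1.7],
  ],
  turn=[0, 0, 0, 0, 0],
  jaw=[0.2, 0.2, 0.2, 0.2, 0.2],
)

```text
time: 18.95
position: [0.4891, -0.353, 0.1243]
tool_rot: [-3.128, 0.272, 0.004]
ft_force: [-0.1, 0.2, -2.2]
grip_width: 0.69
```

```bash
python3 -c "
from h import *
go(.488,-.356,.104,-10)"
```

```text
at [ 0.4891 -0.353   0.1243] psi -9.93 j7 -1.25 grip 60.1 F [-0.1  0.2 -2.2] t 18.9 | dp [-0.02  0.11  0.68] turn 0.01
```

>>> move_arm(
  dp=[
    [-0.02, 0.1, 0],
    [-0.02, 0.1, 0.2],
    [-0.02, 0.1, 0.4],
    [-0.02, 0.1, 0.6],
    [-0.02, 0.1, 0.7],
  ],
  turn=[0, 0, 0, 0, 0],
  jaw=[0.2, 0.2, 0.2, 0.2, 0.2],
)

```text
time: 19.45
position: [0.4881, -0.3573, 0.1043]
tool_rot: [-3.129, 0.274, 0.002]
ft_force: [-0.9, -0.1, -0.9]
grip_width: 0.69
```

>>> move_arm(
  dp=[
    [0, 0, 0.05],
    [0, 0, 0.05],
  ],
  turn=[0, 0],
  jaw=[0.2, 0.2],
)

```text
time: 19.65
position: [0.4885, -0.3575, 0.1042]
tool_rot: [3.129, -0.275, -0.0]
ft_force: [-1.0, 0.4, 1.1]
grip_width: 0.688
```

```bash
python3 -c "
from h import *
go(.488,-.356,.104,-10)
save('scene','c3'); a=cv2.imread('pics/c3.png')[200:310,115:225]; cv2.imwrite('pics/c3c.png',cv2.resize(a,None,fx=5,fy=5,interpolation=cv2.INTER_CUBIC))
"
```

```text
at [ 0.4885 -0.3575  0.1042] psi -10.03 j7 -1.25 grip 59.8 F [-1.   0.4  1.1] t 19.6 | dp [-0.02 -0.05  0.01] turn -0.01
```

View pics/c3c.png

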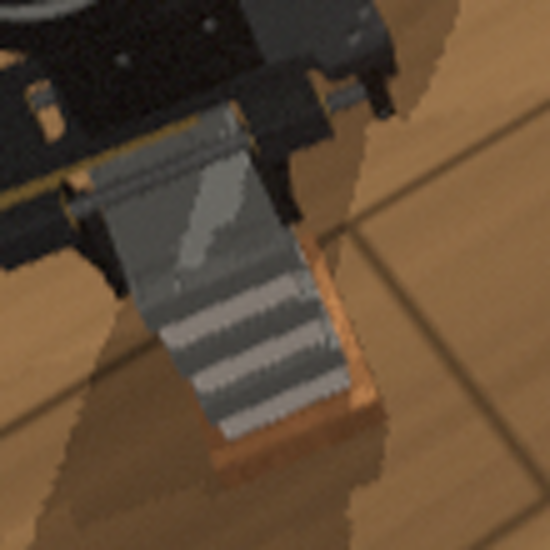

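>>> move_arm(
  dp=[
    [0, -0.03, 0.1],
    [0, -0.03, 0.1],
    [0, -0.03, 0.1],
  ],
  turn=[0, 0, 0],
  jaw=[0.2, 0.2, 0.2],
)

```text
time: 20.0
position: [0.4889, -0.3575, 0.1036]
tool_rot: [3.127, -0.275, 0.001]
ft_force: [-5.5, 1.9, 13.3]
grip_width: 0.691
```

>>> move_arm(
  dp=[
    [0, 0, 0],
    [0, 0, 0],
    [0, 0, -1.5],
    [0, 0, -3],
    [0, 0, -4],
  ],
  turn=[0, 0, 0, 0, 0],
  jaw=[0.6, 0.6, 1, 1, 1],
)

```text
time: 20.5
position: [0.4899, -0.357, 0.2237]
tool_rot: [3.128, -0.274, 0.005]
ft_force: [0.7, -0.7, 0.2]
grip_width: 0.962
```

>>> move_arm(
  dp=[
    [0, -5.3, 0],
    [0, -5.3, 0],
    [0, -5.3, 0],
    [0, -5.3, 0],
    [0, -5.3, 0],
  ],
  turn=[0, 0, 0, 0, 0],
  jaw=[1, 1, 1, 1, 1],
)

```text
time: 21.0
position: [0.5173, -0.1973, 0.2209]
tool_rot: [3.13, -0.266, 0.001]
ft_force: [0.5, -1.2, -0.2]
grip_width: 1.003
```

```bash
python3 -c "
from h import *
go(.544,-.0088,.2,-6.8)
find('tub','tub1',[(.488,-.356,-.175)],z=.091)
find('bar','bar',[(.696,.057,-1.55)],grab=False)
find('pin','pin',[(.543,-.009,-.12)],grab=False)
M['stk']=np.r_[box(.086,.06,.0215,.134)]
save('scene','d0'); a=cv2.imread('pics/d0.png')[120:320,110:450]; cv2.imwrite('pics/d0c.png',cv2.resize(a,None,fx=2.3,fy=2.3,interpolation=cv2.INTER_CUBIC))
"
```

```text
at [ 0.5173 -0.1973  0.2209] psi -9.72 j7 -1.48 grip 87.3 F [ 0.5 -1.2 -0.2] t 21.0 | dp [-0.18 -6.34  0.69] turn -0.58
tub [ 0.485  -0.3556 -0.1675] deg -9.6 iou 0.941 ['scene']
bar [ 0.6971  0.0594 -1.5425] deg -88.4 iou 0.858 [('top', array([ 0.6977,  0.0543, -1.548 ])), ('scene', array([ 0.6971,  0.0594, -1.5425]))]
pin [ 0.5431 -0.0081 -0.1225] deg -7.0 iou 0.907 [('top', array([ 0.543 , -0.0094, -0.1247])), ('scene', array([ 0.5404, -0.0067, -0.1163]))]
```

View pics/d0c.png

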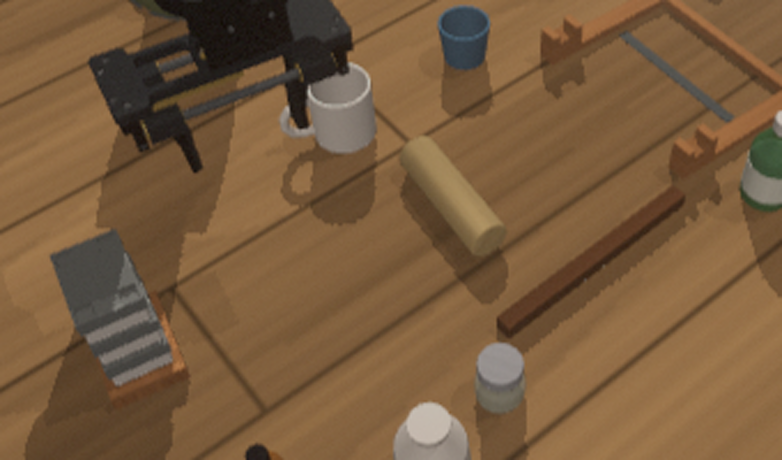

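The three tubs stand in a clean stack (crop 115,320), and the pin (crop 450,195) has a clear way to the bay. Next: straddle the pin.

>>> move_arm(
  dp=[
    [-0.18, -6.34, 0.7],
    [-0.18, -6.34, 0.7],
    [-0.18, -6.34, 0.7],
    [-0.18, -6.34, 0.7],
    [-0.18, -6.34, 0.7],
  ],
  turn=[-0.55, -0.55, -0.55, -0.55, -0.55],
  jaw=[1, 1, 1, 1, 1],
)

```text
time: 21.95
position: [0.5441, -0.0037, 0.1996]
tool_rot: [-3.133, 0.182, 0.0]
ft_force: [0.4, -0.3, 1.3]
grip_width: 0.998
```

>>> move_arm(
  dp=[
    [0, 0, 1],
    [0, 0, 2],
    [0, 0, 3],
    [0, 0, 3],
    [0, 0, 3],
  ],
  turn=[0, 0, 0, 0, 0],
  jaw=[1, 1, 1, 1, 1],
)

```text
time: 22.45
position: [0.5443, -0.0123, 0.11]
tool_rot: [-3.135, 0.2, 0.001]
ft_force: [-0.1, 0.0, 0.3]
grip_width: 1.0
```

```bash
python3 -c "
from h import *
go(.544,-.0085,.014,-7)"
```

```text
at [ 0.5443 -0.0123  0.11  ] psi -7.31 j7 -1.84 grip 87.0 F [-0.1  0.   0.3] t 22.4 | dp [-0.02 -0.12  3.2 ] turn -0.06
```

>>> move_arm(
  dp=[
    [0, -0.12, 1],
    [0, -0.12, 2],
    [0, -0.12, 3],
    [0, -0.12, 3.2],
    [0, -0.12, 3.2],
  ],
  turn=[0, 0, 0, 0, 0],
  jaw=[1, 1, 1, 1, 1],
)

```text
time: 22.95
position: [0.5453, -0.0085, 0.0146]
tool_rot: [-3.135, 0.2, -0.001]
ft_force: [-0.3, 0.1, -0.2]
grip_width: 1.001
```

>>> move_arm(
  dp=[
    [0, 0, 0],
    [0, 0, 0],
    [0, 0, 0],
    [0, 0, 0],
    [0, 0, 0],
  ],
  turn=[0, 0, 0, 0, 0],
  jaw=[0.13, 0.13, 0.13, 0.13, 0.13],
  grip_force=5,
)

```text
time: 23.45
position: [0.5449, -0.0083, 0.0141]
tool_rot: [3.135, -0.199, 0.001]
ft_force: [-0.3, 0.3, -0.9]
grip_width: 0.631
```

>>> move_arm(
  dp=[
    [0, 0, 0],
    [0, 0, 0],
    [0, 0, 0],
    [0, 0, 0],
    [0, 0, 0],
  ],
  turn=[0, 0, -0.4, -0.8, -0.8],
  jaw=[0, 0, 0, 0, 0],
)

```text
time: 23.95
position: [0.5446, -0.0082, 0.0137]
tool_rot: [3.14, -0.089, -0.0]
ft_force: [-0.1, 1.0, 0.1]
grip_width: 0.515
```

>>> move_arm(
  dp=[
    [0, 0, 0],
    [0, 0, 0],
    [0, 0, 0],
  ],
  turn=[0, 0, 0],
  jaw=[0.13, 0.13, 0.13],
)

```text
time: 24.25
position: [0.5446, -0.0083, 0.0137]
tool_rot: [3.14, -0.09, -0.0]
ft_force: [0.3, -0.9, 0.4]
grip_width: 0.559
```

```bash
python3 -c "
from h import *
go(.556,.326,.014,-3)"
```

```text
at [ 0.5446 -0.0083  0.0137] psi -3.29 j7 -1.86 grip 48.7 F [ 0.3 -0.9  0.4] t 24.2 | dp [-2.600e-01 -1.115e+01 -1.000e-02] turn -0.06
```

>>> move_arm(
  dp=[
    [0, -0.3, 0],
    [0, -0.8, 0],
    [-0.05, -1.4, 0],
    [-0.05, -2, 0],
    [-0.05, -2.6, 0],
  ],
  turn=[0, 0, 0, 0, 0],
  jaw=[0.13, 0.13, 0.13, 0.13, 0.13],
)

```text
time: 24.75
position: [0.5475, 0.0712, 0.0138]
tool_rot: [-3.14, 0.089, -0.0]
ft_force: [0.1, -0.2, 0.5]
grip_width: 0.566
```

>>> move_arm(
  dp=[
    [0, -0.6, 0],
    [0, -1.2, 0],
    [-0.05, -1.8, 0],
    [-0.05, -2.4, 0],
    [-0.05, -3, 0],
  ],
  turn=[0, 0, 0, 0, 0],
  jaw=[0.13, 0.13, 0.13, 0.13, 0.13],
)

```text
time: 25.25
position: [0.5509, 0.1612, 0.0137]
tool_rot: [-3.14, 0.089, 0.0]
ft_force: [-0.9, 0.1, -0.5]
grip_width: 0.564
```

```bash
python3 -c "
from h import *
go(.556,.326,.014,-3)
find('pin','pin',[(.554,.155,-.06)],cams=('scene',))"
```

```text
at [0.5509 0.1612 0.0137] psi -3.25 j7 -2.19 grip 49.0 F [-0.9  0.1 -0.5] t 25.2 | dp [-0.14 -5.49 -0.01] turn -0.05
pin [ 0.5523  0.161  -0.0608] deg -3.5 iou 0.522 ['scene']
```

>>> move_arm(
  dp=[
    [0, -0.6, 0],
    [0, -1.2, 0],
    [-0.05, -1.8, 0],
    [-0.05, -2.4, 0],
    [-0.05, -2.9, 0],
  ],
  turn=[0, 0, 0, 0, 0],
  jaw=[0.13, 0.13, 0.13, 0.13, 0.13],
)

```text
time: 25.85
position: [0.5547, 0.2469, 0.0136]
tool_rot: [3.14, -0.09, -0.0]
ft_force: [-0.4, 0.3, -0.8]
grip_width: 0.565
```

>>> move_arm(
  dp=[
    [-0.05, -0.6, 0],
    [-0.05, -1.2, 0],
    [-0.05, -1.8, 0],
    [-0.05, -2.3, 0],
    [-0.05, -2.6, 0],
  ],
  turn=[0, 0, 0, 0, 0],
  jaw=[0.13, 0.13, 0.13, 0.13, 0.13],
)

```text
time: 26.35
position: [0.5575, 0.3259, 0.0137]
tool_rot: [-3.14, 0.088, 0.0]
ft_force: [-1.2, -0.3, -0.4]
grip_width: 0.567
```

>>> move_arm(
  dp=[
    [0, 0, 0],
    [0, 0, 0],
    [0, 0, 0],
    [0, 0, 0],
    [0, 0, 0],
  ],
  turn=[0, 0, 0, 0, 0],
  jaw=[0.13, 0, 0, 0, 0],
)

```text
time: 26.85
position: [0.5579, 0.3233, 0.0135]
tool_rot: [3.139, -0.092, -0.0]
ft_force: [-0.3, -0.2, -1.8]
grip_width: 0.519
```

```bash
python3 -c "
from h import *
go(.556,.326,.014,-3)
find('pin','pin',[(.556,.326,-.053)],cams=('scene',))
save('scene','e0'); a=cv2.imread('pics/e0.png')[90:230,330:500]; cv2.imwrite('pics/e0c.png',cv2.resize(a,None,fx=4,fy=4,interpolation=cv2.INTER_CUBIC))
"
```

```text
at [0.5579 0.3233 0.0135] psi -3.34 j7 -2.46 grip 45.1 F [-0.3 -0.2 -1.8] t 26.9 | dp [-0.07 -0.09 -0.02] turn -0.07
pin [ 0.5611  0.3253 -0.0728] deg -4.2 iou 0.541 ['scene']
```

View pics/e0c.png

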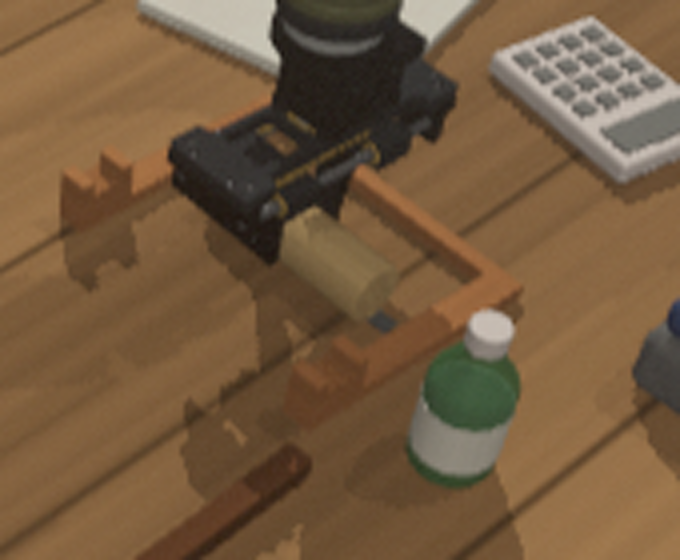

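Pin lies along the mark, whose end shows evenly beyond it (crop 380,320). A 2.5 mm trim, then release and rise.

>>> move_arm(
  dp=[
    [-0.05, -0.09, 0],
    [-0.05, -0.09, 0],
    [-0.05, -0.09, 0],
    [-0.05, -0.09, 0],
  ],
  turn=[-0.07, -0.07, -0.07, -0.07],
  jaw=[0, 0, 0, 0],
)

```text
time: 27.4
position: [0.5562, 0.3274, 0.0136]
tool_rot: [3.14, -0.08, -0.0]
ft_force: [-0.1, -0.2, -1.6]
grip_width: 0.515
```

>>> move_arm(
  dp=[
    [0, 0, 0],
    [0, 0, 0],
    [0, 0, 0],
    [0, 0, 0],
    [0, 0, 0],
  ],
  turn=[0, 0, 0, 0, 0],
  jaw=[0.2, 0.3, 0.5, 0.7, 0.7],
)

```text
time: 27.9
position: [0.5564, 0.3273, 0.0138]
tool_rot: [3.141, -0.08, 0.0]
ft_force: [-0.1, -0.4, 1.1]
grip_width: 0.813
```

>>> move_arm(
  dp=[
    [0, 0, -1],
    [0, 0, -2.5],
    [0, 0, -4],
    [0, 0, -5.5],
    [0, 0, -6.5],
  ],
  turn=[0, 0, 0, 0, 0],
  jaw=[0.7, 0.7, 0.7, 0.7, 0.7],
)

```text
time: 28.4
position: [0.5571, 0.3282, 0.2127]
tool_rot: [-3.139, 0.08, -0.006]
ft_force: [-0.0, -0.1, 0.4]
grip_width: 0.849
```

>>> move_arm(
  dp=[
    [0, 5, 0],
    [0, 5, 0],
    [0, 5, 0],
    [0, 5, 0],
    [0, 5, 0],
  ],
  turn=[-5, -5, -5, -5, -5],
  jaw=[0.7, 0.7, 0.7, 0.7, 0.7],
)

```text
time: 28.9
position: [0.5493, 0.1742, 0.2087]
tool_rot: [3.083, 0.593, 0.0]
ft_force: [-0.6, 0.8, 0.4]
grip_width: 0.852
```

>>> move_arm(
  dp=[
    [0, 0, 0],
    [2, 5, 0],
    [2, 5, 0],
    [2, 5, 0],
    [2, 5, 0],
  ],
  turn=[-5, -5, -5, -5, -5],
  jaw=[0.7, 0.7, 0.7, 0.7, 0.7],
)

```text
time: 29.4
position: [0.6642, 0.0557, 0.2074]
tool_rot: [2.883, 1.243, -0.0]
ft_force: [-0.1, -0.6, 0.1]
grip_width: 0.851
```

```bash
python3 - <<'E'
from h import *
go(.697,.057,.15,91.3)
find('pin','pin',[(.557,.326,-.055)])
find('bar','bar',[(.696,.057,-1.55)],grab=False)
save("top","f0")
# bay: wood-coloured posts; mask centroid & notch via bay model outline fit
im=cv2.imread("pics/f0.png")
def bay(n,p): # draw posts, rails, mark ends
    m=[]
    for s in(-1,1):
        for dy in(-23,-12.5,12.5,23):
            m+= [[s*.103,-.085+dy/1000,.042 if abs(dy)>12 else .03],[s*.127,-.085+dy/1000,.042]]
    return proj(n,place(np.array(m),p))
p=(.5557,.3265,np.radians(-3))
for n,f,o,w in(("top","f0",(75,105),(160,180)),("scene","f1",(330,90),(160,140))):
    if n=="scene": save(n,f)
    im=cv2.resize(cv2.imread(f"pics/{f}.png")[o[1]:o[1]+w[1],o[0]:o[0]+w[0]],None,fx=4,fy=4,interpolation=cv2.INTER_CUBIC)
    k=np.int32((bay(n,p)-o+.5)*4)
    for i in range(0,16,2): cv2.line(im,k[i].tolist(),k[i+1].tolist(),(255,255,0),1)
    for s in(-1,1):
        q=np.int32((proj(n,place(np.array([[s*.095,-.007,0],[s*.095,.007,0]]),p))-o+.5)*4); cv2.line(im,q[0].tolist(),q[1].tolist(),(0,255,0),1)
    cv2.imwrite(f"pics/{f}z.png",im[:,:] )
a=cv2.imread("pics/f0z.png");b=cv2.imread("pics/f1z.png")
h=max(a.shape[0],b.shape[0]); c=np.zeros((h,a.shape[1]+b.shape[1],3),np.uint8); c[:a.shape[0],:a.shape[1]]=a; c[:b.shape[0],a.shape[1]:]=b
cv2.imwrite("pics/f.png",cv2.resize(c,(800,int(h*800/c.shape[1])),interpolation=cv2.INTER_AREA))
E
```

```text
at [0.6642 0.0557 0.2074] psi 46.64 j7 -1.08 grip 74.0 F [-0.1 -0.6  0.1] t 29.4 | dp [0.78 0.76 1.91] turn -8.93
pin [ 0.5598  0.3267 -0.0561] deg -3.2 iou 0.903 [('top', array([ 0.56  ,  0.3249, -0.0548])), ('scene', array([ 0.5593,  0.329 , -0.0801]))]
bar [ 0.6964  0.0594 -1.552 ] deg -88.9 iou 0.907 ['scene']
```

View pics/f0z.png

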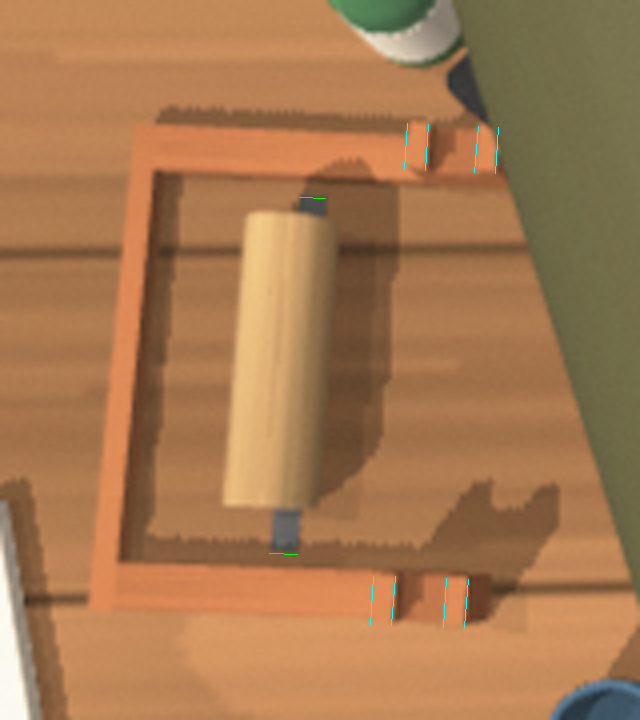

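Overlay matches cheeks and mark ends; the pin lies on the mark within about 4 mm. Now to the bar, with a cross-check of the bay pose from the first scene picture.

>>> move_arm(
  dp=[
    [0.78, 0.76, 0],
    [0.78, 0.76, 0.5],
    [0.78, 0.76, 1],
    [0.78, 0.76, 1.9],
    [0.78, 0.76, 1.9],
  ],
  turn=[-1.6, -3.2, -4.8, -6.4, -7.9],
  jaw=[0.3, 0.3, 0.3, 0.3, 0.3],
)

```text
time: 30.3
position: [0.6907, 0.0631, 0.148]
tool_rot: [-2.277, -2.16, 0.008]
ft_force: [-0.6, -0.5, -0.1]
grip_width: 0.653
```

>>> move_arm(
  dp=[
    [0, 0, 0],
    [0, 0, 0],
    [0, 0, 0],
    [0, 0, 0],
  ],
  turn=[-1, -1, -1, -1],
  jaw=[0.3, 0.3, 0.3, 0.3],
)

```text
time: 30.7
position: [0.6933, 0.0631, 0.1522]
tool_rot: [2.191, 2.25, 0.0]
ft_force: [-0.1, -0.1, 0.3]
grip_width: 0.653
```

```bash
python3 - <<'E'
from h import *
go(.697,.058,.006,91.2)
find('bar','bar',[(.696,.059,-1.55)],cams=("scene",))
im=cv2.imread("pics/scene0.png"); hsv=cv2.cvtColor(im,cv2.COLOR_BGR2HSV)
m=np.zeros((400,640),np.uint8); m[130:176,376:432]=hsv[130:176,376:432,1]<90
n,l,st,_=cv2.connectedComponentsWithStats(m); k=1+st[1:,4].argmax(); ys,xs=np.where(l==k)
P=unproj("scene",np.c_[xs,ys],0)[:,:2]; v=np.linalg.svd(P-P.mean(0),full_matrices=False)[2][0]; v=v*np.sign(v[0]); s=(P-P.mean(0))@v
print("mark scene",P.mean(0),"mid",P.mean(0)+v*(s.max()+s.min())/2,"len",np.ptp(s),np.degrees(np.arctan2(v[1],v[0])),st[k])
E
```

```text
at [0.6933 0.0631 0.1522] psi 91.52 j7 -0.38 grip 56.8 F [-0.1 -0.1  0.3] t 30.7 | dp [-0.17  0.12  4.87] turn 0.06
bar [ 0.6965  0.0602 -1.5466] deg -88.6 iou 0.92 ['scene']
mark scene [0.56035199 0.32822753] mid [0.55691192 0.32841516] len 0.1899626884870652 -3.1218834494680174 [379 134  50  39 246]
```

>>> move_arm(
  dp=[
    [-0.15, 0.12, 1.5],
    [-0.15, 0.12, 3],
    [-0.15, 0.12, 4.3],
    [-0.15, 0.12, 4.8],
    [-0.15, 0.12, 4.8],
  ],
  turn=[0, 0, 0, 0, 0],
  jaw=[0.3, 0.3, 0.3, 0.3, 0.3],
)

```text
time: 31.3
position: [0.6953, 0.058, 0.0054]
tool_rot: [-2.189, -2.25, 0.005]
ft_force: [0.5, -0.7, -0.3]
grip_width: 0.651
```

>>> move_arm(
  dp=[
    [0, 0, 0],
    [0, 0, 0],
    [0, 0, 0],
    [0, 0, 0],
    [0, 0, 0],
  ],
  turn=[0, 0, 0, 0, 0],
  jaw=[-0.6, -0.6, -0.6, -0.6, -0.6],
  grip_force=20,
)

```text
time: 31.8
position: [0.6974, 0.0582, 0.0085]
tool_rot: [2.19, 2.251, 0.001]
ft_force: [0.3, 0.2, 0.0]
grip_width: 0.284
```

>>> move_arm(
  dp=[
    [0, 0, 0],
    [0, 0, 0],
    [0, 0, -1],
    [0, 0, -2.5],
    [0, 0, -4],
  ],
  turn=[0, 0, 0, 0, 0],
  jaw=[-0.6, -0.6, -0.6, -0.6, -0.6],
)

```text
time: 32.3
position: [0.6961, 0.0581, 0.1279]
tool_rot: [-2.189, -2.251, 0.003]
ft_force: [0.8, -0.6, -1.1]
grip_width: 0.223
```

>>> move_arm(
  dp=[
    [0, 0, -1.5],
    [0, 0, -2],
    [0, 0, -2],
    [0, 0, -2],
    [0, 0, -2],
  ],
  turn=[0, 0, 0, 0, 0],
  jaw=[-0.6, -0.6, -0.6, -0.6, -0.6],
)

```text
time: 32.8
position: [0.6957, 0.0577, 0.1847]
tool_rot: [-2.189, -2.25, 0.006]
ft_force: [-0.5, -0.1, -0.9]
grip_width: 0.227
```

```bash
python3 - <<'E'
from h import *
go(.5516,.2426,.19,-3)
s=ctrl.get_state()["position"]; find('bar','bar',[(s[0],s[1],-1.55)],z=s[2]-.007,cams=("scene",))
E
```

```text
at [0.6957 0.0577 0.1847] psi 91.58 j7 -0.36 grip 19.7 F [-0.5 -0.1 -0.9] t 32.8 | dp [ 6.29 -4.63 -0.16] turn -17.08
bar [ 0.6935  0.0577 -1.5305] deg -87.7 iou 0.525 ['scene']
```

>>> move_arm(
  dp=[
    [0.8, -0.6, 0],
    [1.8, -1.3, 0],
    [3, -2.2, 0],
    [4, -2.9, 0],
    [4, -2.9, 0],
  ],
  turn=[0, 0, 0, 0, 0],
  jaw=[-0.6, -0.6, -0.6, -0.6, -0.6],
)

```text
time: 33.4
position: [0.6019, 0.183, 0.1874]
tool_rot: [-2.176, -2.261, 0.0]
ft_force: [-0.4, 0.5, 0.2]
grip_width: 0.23
```

>>> move_arm(
  dp=[
    [0.8, -0.6, 0],
    [1.6, -1.2, 0],
    [2.29, -1.73, 0],
    [2.29, -1.73, 0],
    [2.29, -1.73, 0],
  ],
  turn=[0, -1, -2, -3, -4],
  jaw=[-0.6, -0.6, -0.6, -0.6, -0.6],
)

```text
time: 33.9
position: [0.5521, 0.2436, 0.1869]
tool_rot: [-1.759, -2.603, 0.002]
ft_force: [-0.2, -0.6, -0.8]
grip_width: 0.229
```

>>> move_arm(
  dp=[
    [0, 0, 0],
    [0, 0, 0],
    [0, 0, 0],
    [0, 0, 0],
    [0, 0, 0],
  ],
  turn=[-1.3, -2.6, -3.9, -5.2, -6.5],
  jaw=[-0.6, -0.6, -0.6, -0.6, -0.6],
)

```text
time: 34.4
position: [0.5529, 0.2424, 0.1867]
tool_rot: [-0.962, -2.989, 0.002]
ft_force: [0.1, -0.6, -0.6]
grip_width: 0.226
```

>>> move_arm(
  dp=[
    [0, 0, 0],
    [0, 0, 0],
    [0, 0, 0],
    [0, 0, 0],
    [0, 0, 0],
  ],
  turn=[-1.3, -2.6, -3.9, -5.2, -6.5],
  jaw=[-0.6, -0.6, -0.6, -0.6, -0.6],
)

```text
time: 34.9
position: [0.553, 0.2424, 0.1867]
tool_rot: [-0.087, -3.139, 0.001]
ft_force: [-1.0, 0.6, -0.9]
grip_width: 0.229
```

>>> move_arm(
  dp=[
    [0, 0, 0.8],
    [0, 0, 1.6],
    [0, 0, 2.4],
    [0, 0, 2.8],
    [0, 0, 2.8],
  ],
  turn=[0, 0, 0, 0, 0],
  jaw=[-0.6, -0.6, -0.6, -0.6, -0.6],
)

```text
time: 35.4
position: [0.552, 0.242, 0.1015]
tool_rot: [-0.094, -3.136, 0.002]
ft_force: [-0.3, -0.1, -0.7]
grip_width: 0.226
```

```bash
python3 - <<'E'
from h import *
go(.5516,.2426,.038,-3.05)
E
```

```text
at [0.552  0.242  0.1015] psi 176.56 j7 0.63 grip 19.7 F [-0.3 -0.1 -0.7] t 35.4 | dp [0.01 0.02 2.12] turn -0.08
```

>>> move_arm(
  dp=[
    [0.01, 0.02, 0.5],
    [0.01, 0.02, 1],
    [0.01, 0.02, 1.4],
    [0.01, 0.02, 1.4],
    [0.01, 0.02, 1.4],
  ],
  turn=[-0.08, -0.08, -0.08, -0.08, -0.08],
  jaw=[-0.6, -0.6, -0.6, -0.6, -0.6],
)

```text
time: 35.9
position: [0.5526, 0.2438, 0.0615]
tool_rot: [-0.083, -3.14, 0.0]
ft_force: [0.8, 0.0, -0.5]
grip_width: 0.225
```

```bash
python3 - <<'E'
from h import *
go(.5516,.2426,.038,-3.05)
s=ctrl.get_state()["position"]; find('bar','bar',[(s[0],s[1],-.055)],z=s[2]-.0085)
save("scene","g")
im=cv2.resize(cv2.imread("pics/g.png")[90:230,330:500],None,fx=4.4,fy=4.2,interpolation=cv2.INTER_CUBIC); cv2.imwrite("pics/gc.png",im)
E
```

```text
at [0.5526 0.2438 0.0615] psi 176.98 j7 0.61 grip 19.6 F [ 0.8  0.  -0.5] t 35.9 | dp [ 0.03 -0.04  0.78] turn 0.01
bar [ 0.5533  0.2474 -0.0822] deg -4.7 iou 0.5 ['scene']
```

View pics/gc.png

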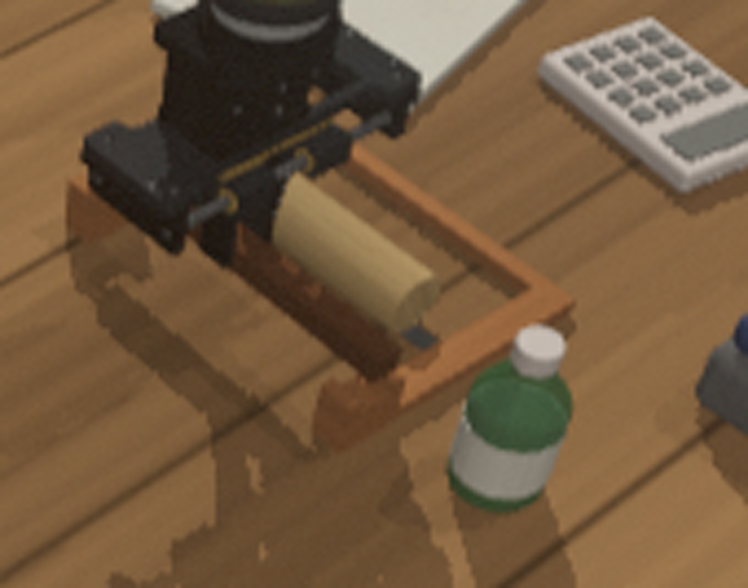

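The bar's far end sits over the near post's notch (crop 385,360), parallel to the pin. Lowering in steps and feeling for contact.

>>> move_arm(
  dp=[
    [0.03, -0.04, 0],
    [0.03, -0.04, 0.2],
    [0.03, -0.04, 0.4],
    [0.03, -0.04, 0.5],
    [0.03, -0.04, 0.5],
  ],
  turn=[0, 0, 0, 0, 0],
  jaw=[-0.6, -0.6, -0.6, -0.6, -0.6],
)

```text
time: 36.65
position: [0.5513, 0.2423, 0.0459]
tool_rot: [-0.083, -3.139, 0.001]
ft_force: [0.1, 0.3, -1.3]
grip_width: 0.225
```

>>> move_arm(
  dp=[
    [0, 0, 0.1],
    [0, 0, 0.2],
    [0, 0, 0.2],
    [0, 0, 0.2],
  ],
  turn=[0, 0, 0, 0],
  jaw=[-0.6, -0.6, -0.6, -0.6],
)

```text
time: 37.05
position: [0.5517, 0.2426, 0.0407]
tool_rot: [-0.083, -3.14, 0.0]
ft_force: [-0.6, -0.1, -0.3]
grip_width: 0.228
```

```bash
python3 - <<'E'
from h import *
go(.5516,.2426,.038,-3.05)
E
```

```text
at [0.5517 0.2426 0.0407] psi 176.98 j7 0.6 grip 19.9 F [-0.6 -0.1 -0.3] t 37.0 | dp [0.   0.   0.09] turn 0.01
```

>>> move_arm(
  dp=[
    [0, 0, 0.05],
    [0, 0, 0.1],
    [0, 0, 0.12],
    [0, 0, 0.12],
  ],
  turn=[0, 0, 0, 0],
  jaw=[-0.6, -0.6, -0.6, -0.6],
)

```text
time: 37.45
position: [0.5519, 0.2426, 0.0381]
tool_rot: [0.083, 3.14, -0.001]
ft_force: [-1.2, -1.9, 5.7]
grip_width: 0.228
```

>>> move_arm(
  dp=[
    [0, 0, 0],
    [0, 0, 0],
    [0, 0, 0],
    [0, 0, 0],
    [0, 0, 0],
  ],
  turn=[0, 0, 0, 0, 0],
  jaw=[-0.3, -0.2, -0.1, -0.1, -0.1],
)

```text
time: 37.95
position: [0.5517, 0.2425, 0.037]
tool_rot: [-0.083, -3.14, 0.0]
ft_force: [0.6, -0.8, 0.6]
grip_width: 0.444
```

>>> move_arm(
  dp=[
    [0, 0, -0.5],
    [0, 0, -1.5],
    [0, 0, -3],
    [0, 0, -4.5],
    [0, 0, -5.5],
  ],
  turn=[0, 0, 0, 0, 0],
  jaw=[-0.1, -0.1, -0.1, -0.1, -0.1],
)

```text
time: 38.45
position: [0.5522, 0.2438, 0.2065]
tool_rot: [0.082, 3.137, 0.003]
ft_force: [0.0, -0.2, -0.2]
grip_width: 0.453
```

>>> move_arm(
  dp=[
    [0, -5, 0],
    [0, -5, 0],
    [0, -5, 0],
    [0, -5, 0],
    [0, -5, 0],
  ],
  turn=[0, 0, 0, 0, 0],
  jaw=[0, 0, 0, 0, 0],
)

```text
time: 38.95
position: [0.5443, 0.0906, 0.2029]
tool_rot: [0.09, 3.14, -0.001]
ft_force: [-0.1, 0.6, -0.4]
grip_width: 0.498
```

```bash
python3 - <<'E'
from h import *
go(.5516,.2426,.038,-3.05)
E
```

```text
at [0.5443 0.0906 0.2029] psi 176.71 j7 1.0 grip 43.4 F [-0.1  0.6 -0.4] t 39.0 | dp [0.05 5.07 5.49] turn -0.05
```

>>> move_arm(
  dp=[
    [0, -5, 0],
    [0, -5, 0],
    [0, -5, 0],
    [0, -5, 0],
    [0, -5, 0],
  ],
  turn=[0, 0, 0, 0, 0],
  jaw=[0, 0, 0, 0, 0],
)

```text
time: 39.45
position: [0.5362, -0.0562, 0.2026]
tool_rot: [0.083, 3.14, 0.002]
ft_force: [0.3, 0.5, 0.6]
grip_width: 0.501
```

```bash
python3 - <<'E'
from h import *
find('bar','bar',[(.5516,.2426,-.053)],z=.03)
find('pin','pin',[(.557,.327,-.055)],grab=False)
for z in (.015,.053,.091): find('tub','tub1',[(.488,-.356,-.175)],z=z,cams=("scene",),grab=False)
a=cv2.imread("pics/x.png"); save("scene","h"); save("top","ht")
s=cv2.resize(cv2.imread("pics/h.png")[90:330,100:500],(800,480),interpolation=cv2.INTER_CUBIC)
t=cv2.resize(cv2.imread("pics/ht.png")[110:270,80:230],(320,342),interpolation=cv2.INTER_CUBIC)
s[480-342:, 480:]=t; cv2.imwrite("pics/hc.png",s)
E
```

```text
bar [ 0.5524  0.2409 -0.0567] deg -3.3 iou 0.837 [('top', array([ 0.5519,  0.2409, -0.0571])), ('scene', array([ 0.5479,  0.2456, -0.0824]))]
pin [ 0.5598  0.3262 -0.0476] deg -2.7 iou 0.921 [('top', array([ 0.5598,  0.3253, -0.0445])), ('scene', array([ 0.5588,  0.3293, -0.0683]))]
tub [ 0.423  -0.3505 -0.2366] deg -13.6 iou 0.913 ['scene']
tub [ 0.4529 -0.3531 -0.1949] deg -11.2 iou 0.958 ['scene']
tub [ 0.484  -0.3561 -0.1624] deg -9.3 iou 0.915 ['scene'][ WARN:0@11.050] global loadsave.cpp:275 findDecoder imread_('pics/x.png'): can't open/read file: check file path/integrity
```

View pics/hc.png

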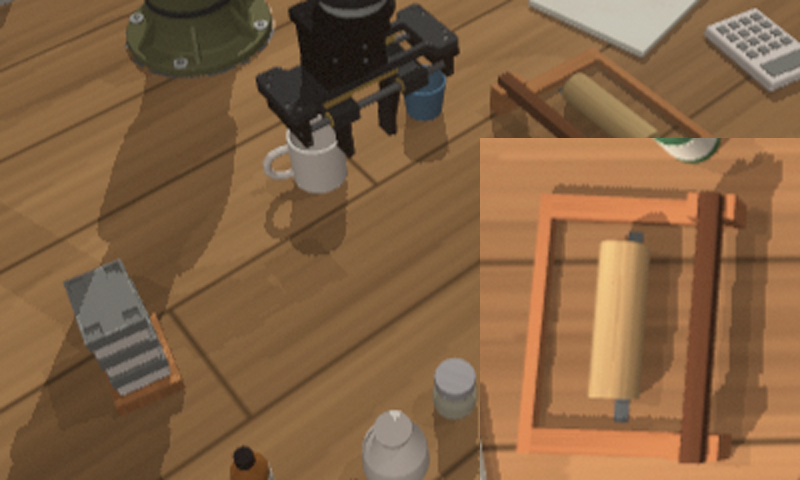

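The bar is in both notches with even ends, the pin is on the mark and the stack is upright. Handing in.

```bash
python3 -c "
from h import *
print(ctrl.get_state()['time']); print(ctrl.close_job())"
```

```text
40.0
the job is handed in; nothing more can be done
None
```

The job is done and was handed in at 40.0 s simulated time; the hand-in gives no verdict. I stacked all three tubs on the base. I then rolled the pin to the mark loosely caged in the jaws, never lifting it. At both ends of the run I gripped it lightly on the counter to set its angle and position. After releasing it, I laid the bar in the notches.

**Last checks**
- **Tubs:** they looked upright and flush. Each one stopped at the expected seated height when I let go.
- **Pin:** about 4 mm off lengthwise and 1 mm across from the mark, and parallel to within about 0.5°.
- **Bar:** top-camera fit within about 1 mm of the notch midpoint. I felt it settle at the notch floor, and its ends look even.
- **Bystanders:** none looked moved in the pictures; I did not measure them.

**What went wrong or disagreed**
- I first set tub 1 down about 6 mm off because I had read the arm's position before it settled. I lifted it slightly and re-seated it.
- The scene camera disagreed with the top camera by 2–5 mm, and its bar angle was about 1.5° off the top camera's. I took averages or trusted the top camera.
- In the last check, the position fits for the two lower tubs were useless because the mask covered the whole stack. For those two I relied on the picture and the seating heights.

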